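Hang the keyhole bracket and put the spacer on its peg

TASK

Hang the loose bracket on the empty pair of studs on the sloping blue board: put the large ends of its two keyholes over the stud heads with the plate flat against the board, then slide it down the slope until it is fully home and let go. Then thread the tall 20 mm thick spacer ring (the one between the two sockets) onto the hung bracket's peg, down against the hub, and let go. Leave the other rings, sockets, tools and the bottle where they are.

Things in the scene. Friction and masses are not known exactly. Their poses are not given: they have to be found in the camera images.
- board: Sloping blue perforated bench board, fixed, 400 mm wide, 240 mm along its slope. Origin at table level under the middle of its face, which is 70 mm up; x points level from low edge (nearest the robot) to high edge, z up. The face slopes 28 degrees from level. It carries two bays side by side, about 176 mm apart: one empty (studs), one occupied (neighbour); left and right vary.
- studs: The empty bay: two fixed steel headed studs, 110 mm apart across the slope. Origin on the board's face, midway between them and 10 mm down the slope: the bracket's origin lies here, with the same axes, when fully hung. x points up the slope (28 degrees above level), y left across it (level), z square out of the face.
- stud_a (a point): Foot of the +y stud, on the board's face; at (10, 55, 0) mm in the frame of studs. Each stud has a neck 8 mm in diameter and a round head 16 mm in diameter and 4 mm thick; face to head is a 7 mm gap, so the head's top is 11 mm off the face.
- stud_b (a point): Foot of the -y stud's neck, on the board's face; at (10, -55, 0) mm in the frame of studs.
- neighbour: The occupied bay: a fixed bracket of the same shape already hung on its own studs, with a 50 mm ring on its peg. Same frame as studs; it reaches 75 mm either side of its origin along y and 68 mm out of the face. Leave it alone.
- bracket: Loose steel bracket, 0.2 to 0.45 kg, flat on the table, peg up. Plate 64 (x) x 150 (y) x 4 mm; origin at the centre of its underside; +x goes up the slope. In the middle a square hub to grip, 26 x 26 mm (faces square to x and y), z = 4 to 34 mm, and on it a peg 14 mm in diameter, z = 34 to 68 mm. A keyhole along x at y = +55 and at y = -55 mm.
- slot_a (a point): Where the stud's axis lies in the +y keyhole when locked (neck against the slot's end), at (10, 55, 0) mm in the bracket's frame; belongs on stud_a. Each keyhole: large end 22 mm across centred at x = -10 mm, slot 11 mm wide from it towards +x. From heads centred in the large ends the bracket slides 20 mm down the slope to lock.
- slot_b (a point): The same for the -y keyhole; at (10, -55, 0) mm in the bracket's frame. Belongs on stud_b.
- hub_top (a point): Middle of the hub's top face at the foot of the bracket's peg; at (0, 0, 34) mm in the bracket's frame, same axes.
- spacer: The spacer ring to hang: plain steel, outside diameter 44 mm, bore 20 mm, 20 mm tall, lying flat between two sockets. Origin at the centre of its underside, z along its axis (up).
- washer: Bystander: flat steel washer, outside 44 mm, bore 20 mm, only 7 mm thick. Origin under its centre. It, the spacer and the collar trade places between starts.
- collar: Bystander: wide thin-walled steel ring, outside 64 mm, bore 46 mm, 20 mm tall. Origin under its centre.
- socket1: Bystander: upright steel socket, 28 mm in diameter, 36 mm tall, about 64 mm from the spacer (centre to centre). Origin under its centre.
- socket2: Bystander: the same on the other side of the spacer.
- oil: Bystander: standing grey plastic oil bottle, 56 mm in diameter, 150 mm tall. Origin under its centre.
- wrench: Bystander: wrench 190 mm long, lying far from the robot. Origin about its middle.
- screwdriver: Bystander: screwdriver 200 mm long, lying between robot and board. Origin about its middle.

How it is judged:
On the way, in this order (a step that is already met when the one before it is completed fails the run):
1. the bracket is locked on the two studs: fully down, flat on the board, and let go (distance between slot_a and stud_a below 0.005 m and distance between slot_b and stud_b below 0.005 m and angle between the z axis of bracket and the z axis of studs, either way round below 0.06 rad and contact force between the fingers and bracket below 0.1 N), for 0.2 s.
2. the spacer is on the bracket's peg, down on the hub (z of spacer in the frame of hub_top between -0.003 and 0.004 m and distance between spacer and hub_top below 0.006 m and angle between the z axis of spacer and the z axis of bracket, either way round below 0.15 rad), for 0.2 s.
At the end, for the whole second after the job is handed in: The bracket hangs locked on the empty bay's two studs (each slot's end within 5 mm of its stud's foot, plate within 0.06 rad of flat on the board), the spacer is on its peg against the hub (within 4 mm along the peg, 6 mm in all, 0.15 rad), both at rest (all of step 2 and distance between slot_a and stud_a below 0.005 m and distance between slot_b and stud_b below 0.005 m and angle between the z axis of bracket and the z axis of studs, either way round below 0.06 rad and linear speed of each of bracket, spacer below 0.01 m/s and angular speed of bracket below 0.1 rad/s); the robot touches nothing.
It fails at once if the washer or the wide collar is moved more than 30 mm (distance of any of washer, collar from where it was at the start of the episode above 0.03 m).
It fails at once if a socket is moved more than 30 mm (distance of any of socket1, socket2 from where it was at the start of the episode above 0.03 m).
It fails at once if the wrench or the screwdriver is moved more than 30 mm (distance of any of wrench, screwdriver from where it was at the start of the episode above 0.03 m).
It fails at once if the oil bottle is pushed more than 30 mm or knocked over (distance of oil from where it was at the start of the episode above 0.03 m or angle between oil's own z axis and vertical above 0.5 rad).
It also fails if it takes over 61 s, if anything falls off the work surface, if the arm or the gripper's body presses on something with over 40 N, if the wrist force passes 120 N, or if a joint passes its speed limit or range.

ROBOT

A 6-joint arm with a two-finger parallel gripper is mounted at the origin on the work surface. World frame = base frame: x ahead of the robot, y to its left, z up, the work surface at z = 0. Lengths are in m, angles in rad, forces in N, time in s.
With the tool pointing down it reaches from about 0.375 to 0.9 m from the base axis. Payload 3.1 kg.
Tool frame: the origin (TCP) lies at the very end of the fingers, on their centre line; the grasp point (between the pads) lies 19 mm behind it; y points along the fingers, x is the direction in which the jaws open and shut, and the axes are right-handed (so a half turn about y gives the same grasp; the last joint's range is limited). The gripper opens to 87 mm and grips with 3 to 60 N. Pads are 19 mm wide; open, the fingers measure 117 mm over their backs; the gripper's body (75 mm by 190 mm) begins 51 mm behind the grasp point.
Start: joints at [-1.454, 0.527, 1.433, -0, 1.181, -0.178], TCP at [0.182, -0.598, 0.223] pointing down, gripper open.
Joint ranges: [-3.08, 3.08], [-0.75, 2.2], [0.22, 2.44], [-1.43, 4.57], [0, 2.65], [-2.85, 2.85]. Speed limits (rad/s): [2.79, 2.79, 3.14, 3.14, 3.14, 3.14].

INTERFACE

Orientations are given as a unit quaternion [x, y, z, w].
In Python, from rig import robot gives the robot as it stands.
- The arm moves only by the shell command python3 -m creep 'ROWS' [FORCE]. ROWS is JSON, a list of rows, each a list of 3 entries, a list of its own where there are three numbers: the shift along the tool's x, y, z in mm, then the turn about the tool's y in rad, then the opening, from 0 (shut) to 1 (fully open). A call has 1 to 8 rows; each row shifts and turns the commanded pose from where the row before left it, along the tool's axes as they then stand; what a row does not reach is not made up. A row lasts 1/10 s, in which the tool goes at most 50 mm and 8.59 degrees, less where a joint would pass 70% of its speed; a pose out of reach is approached as far as the arm can. A call with a gripper value outside its range is refused whole. The fingers move at their own pace and stop on an object; FORCE is the grip in N (left out, the last holds). Time passes only in rows, so rows that do not move let the fingers close. It gives the time, the measured TCP pose, the force and the opening at its end, in the units of the state.
- robot.get_obs(): the state, without advancing time (a new reading comes with each control period).
- robot.camera(name): name is "scene" or "top" or "wrist"; returns a dict with "pixels" (480x640x3 uint8, red, green, blue), "fx", "fy", "cx", "cy" (pixels), "k1" (the pictures are not rectified: a ray, as slopes to the right and down, at radius r is drawn at 1 + k1 r^2 times it, then the intrinsics apply), "position" and "rotation" of the camera in the world. Camera axes: x right, y up, looking along -z (the intrinsics and any distortion apply to the point x, -y, -z); pixel columns grow to the right and rows downward; lengths in m; the calibration is good to about 2 mm. A picture is of the moment at which its call begins. There is no depth.
- robot.hand_in(): hands the job in, once; it reports no verdict.
The state is a dict: "time": time; "q": joint angles; "joint_velocities": joint speeds; "joint_torque": joint torques, N m; "position": TCP position; "tool_rot": TCP orientation; "ft_force": force on the tool from outside, world axes, zero at the start; "moment": the same for the moment, N m; "grip_width": finger opening in m.
Only numpy, scipy, OpenCV 4.12 (cv2) and the standard library are available. Lean on these libraries where they do the work, as an engineer would, in place of code of your own. Each camera call takes 0.05 s, during which the arm holds its last target.

## Working session

There is one attempt and no reset: what is moved stays moved. The work goes in short steps, Python scripts to look and compute and a shell command to move; the robot and the scene stay as the last step left them, time stands still between calls to the robot, and variables do not carry over. Pictures are saved under pics/ and viewed, and the job is handed in when it is done.

```bash
ls; mkdir -p pics
python3 - <<'E'
from rig import robot
import cv2,numpy as np
o=robot.get_obs()
for k,v in o.items(): print(k,np.round(v,4))
for n in ["scene","top","wrist"]:
    c=robot.camera(n); cv2.imwrite(f"pics/a_{n}.png",c["pixels"][:,:,::-1])
    print(n,{k:np.round(v,4).tolist() for k,v in c.items() if k!="pixels"})
E
```

```text
pics
time 0.0
q [-1.4545  0.5285  1.4339 -0.      1.1814 -0.1785]
joint_velocities [-0.0002  0.0001  0.001  -0.0025  0.0006 -0.0002]
joint_torque [-9.00000e-04 -4.40039e+01 -1.76589e+01  6.33000e-02  5.81000e-02
 -1.00000e-04]
position [ 0.1815 -0.5973  0.2216]
tool_rot [-0.5675  0.4217 -0.4206  0.5686]
ft_force [ 0.0731  0.0406 -0.6399]
moment [ 0.     -0.0281 -0.0005]
grip_width 0.0865
scene {'fx': 517.2724, 'fy': 517.2724, 'cx': 319.4682, 'cy': 245.7749, 'k1': 0.0189, 'position': [1.192, -0.1513, 0.7956], 'rotation': [0.2864, 0.2254, 0.5903, 0.7202]}
top {'fx': 460.3082, 'fy': 460.3082, 'cx': 310.1384, 'cy': 242.2767, 'k1': -0.0993, 'position': [0.3672, -0.0267, 1.1761], 'rotation': [-0.057, 0.0512, 0.7134, -0.6965]}
wrist {'fx': 402.4315, 'fy': 402.4315, 'cx': 319.9943, 'cy': 239.3072, 'k1': -0.0699, 'position': [0.2553, -0.5756, 0.3843], 'rotation': [-0.1132, 0.0855, -0.5894, 0.7953]}
```

View pics/a_scene.png

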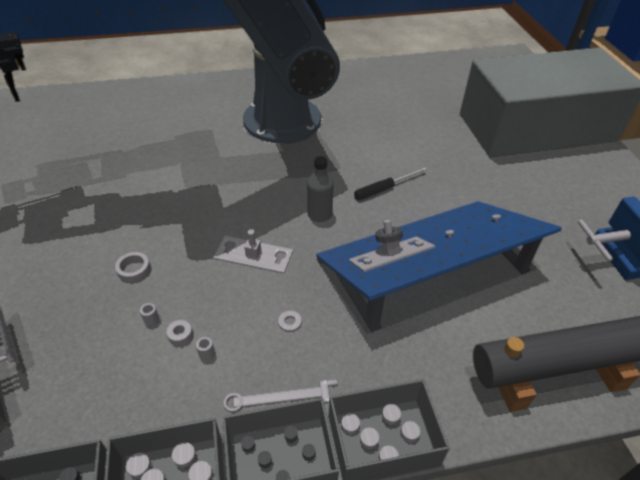

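View pics/a_top.png

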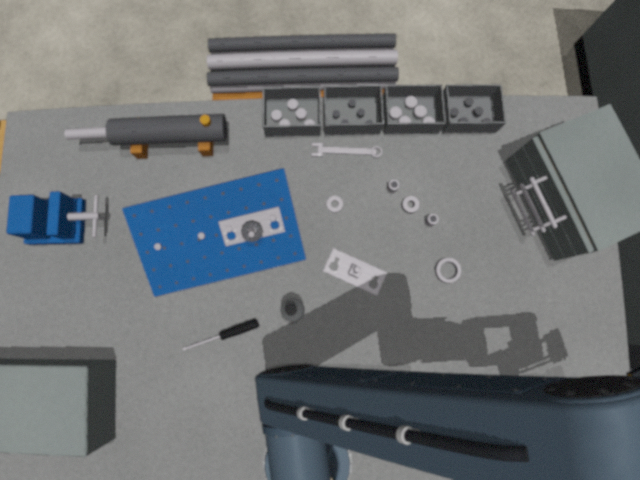

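View pics/a_wrist.png

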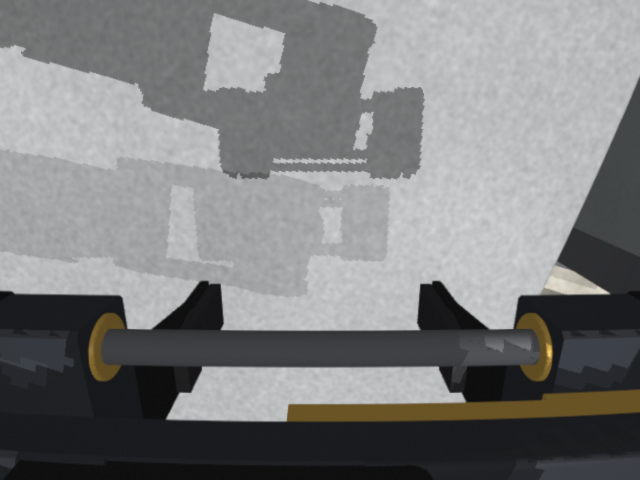

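The scene view shows the loose bracket at (253,252), the spacer between the sockets at (179,332) and the board's studs at (449,233) and (496,217). In the top view the studs are at (157,246) and (201,236), the bracket at (355,270) and the spacer at (410,204).

```bash
cat > h.py <<'E'
import numpy as np,cv2
from scipy.spatial.transform import Rotation as R
def ray(c,u,v):
    K=np.array([[c["fx"],0,c["cx"]],[0,c["fy"],c["cy"]],[0,0,1]],float)
    p=cv2.undistortPoints(np.array([[[u,v]]],float),K,np.array([c["k1"],0,0,0],float))[0,0]
    d=R.from_quat(c["rotation"]).apply([p[0],-p[1],-1])
    return np.array(c["position"]),d/np.linalg.norm(d)
def onplane(c,u,v,p0,n=(0,0,1)):
    o,d=ray(c,u,v); n=np.array(n,float); p0=np.array([0,0,p0] if np.isscalar(p0) else p0)
    return o+d*((p0-o)@n)/(d@n)
def tri(rays):
    A=sum(np.eye(3)-np.outer(d,d) for o,d in rays); b=sum((np.eye(3)-np.outer(d,d))@o for o,d in rays)
    p=np.linalg.solve(A,b); return p,[np.linalg.norm(np.cross(p-o,d)) for o,d in rays]
def proj(c,P):
    P=np.atleast_2d(P); q=R.from_quat(c["rotation"]).inv().apply(P-np.array(c["position"]))
    x=q[:,0]/-q[:,2]; y=-q[:,1]/-q[:,2]; s=1+c["k1"]*(x*x+y*y)
    return np.c_[c["fx"]*x*s+c["cx"],c["fy"]*y*s+c["cy"]]
def crop(im,x0,y0,x1,y1,name):
    k=min(800/(x1-x0),600/(y1-y0)); cv2.imwrite("pics/"+name+".png",cv2.resize(im[y0:y1,x0:x1,::-1],None,fx=k,fy=k,interpolation=cv2.INTER_CUBIC)); print(name,k)
E
python3 - <<'E'
from rig import robot
from h import *
import pickle
S=robot.camera("scene");T=robot.camera("top")
pickle.dump((S,T),open("st.pkl","wb"))
crop(T["pixels"],310,160,470,280,"b_top");crop(S["pixels"],110,220,310,370,"b_sc")
crop(T["pixels"],120,165,310,305,"c_top");crop(S["pixels"],310,190,570,330,"c_sc")
E
```

```text
b_top 5.0
b_sc 4.0
c_top 4.2105263157894735
c_sc 3.076923076923077
```

View pics/b_top.png

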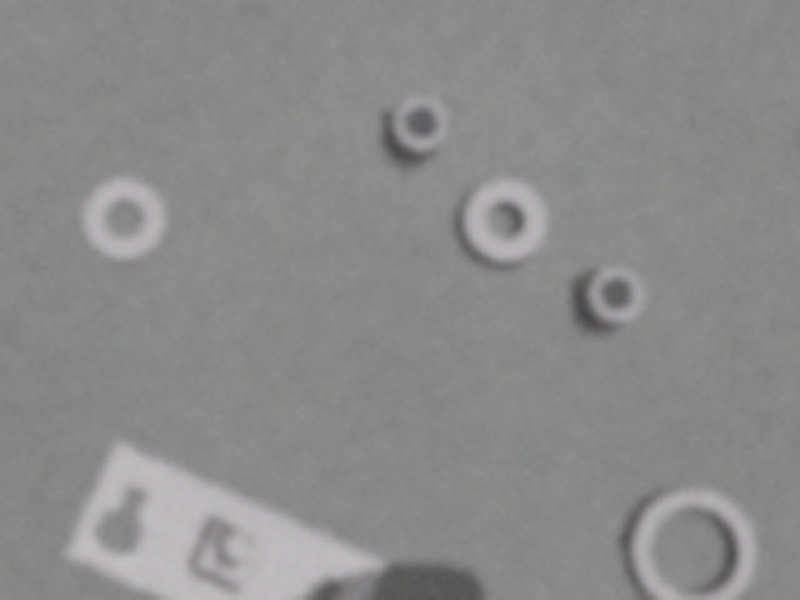

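View pics/b_sc.png

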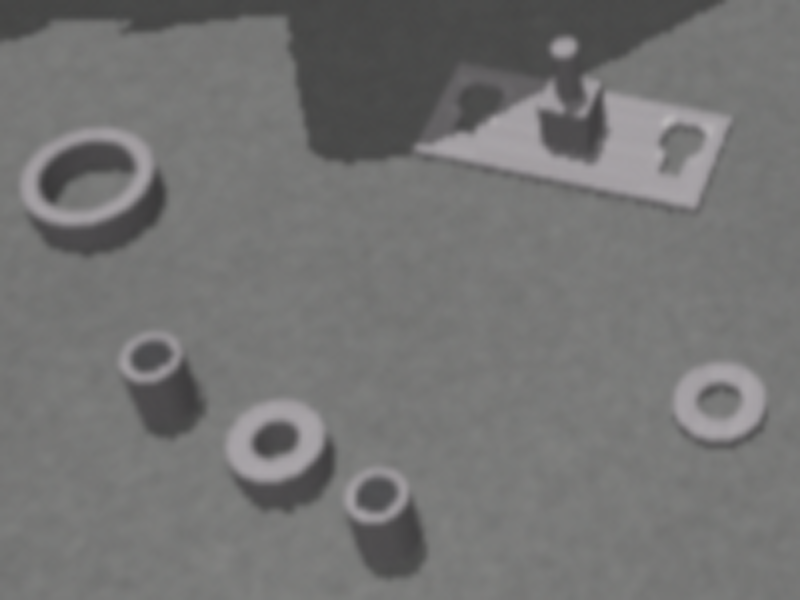

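View pics/c_top.png

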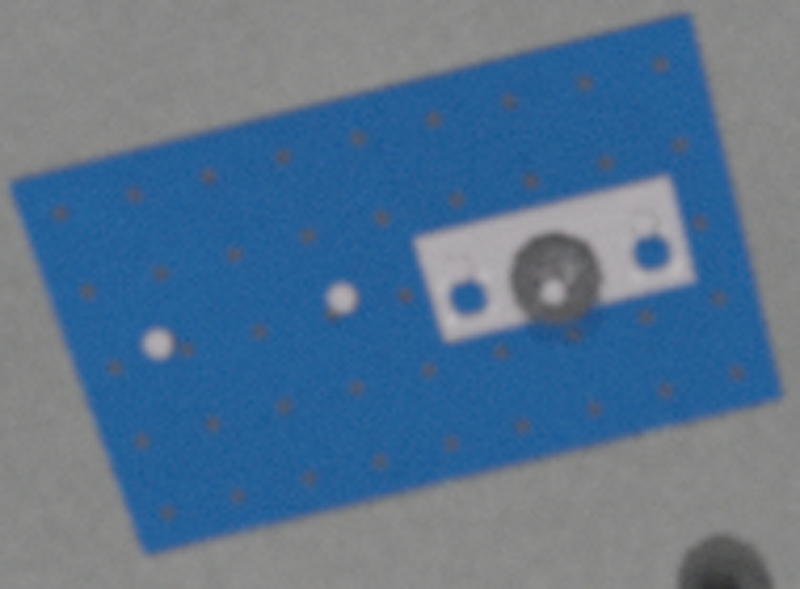

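View pics/c_sc.png

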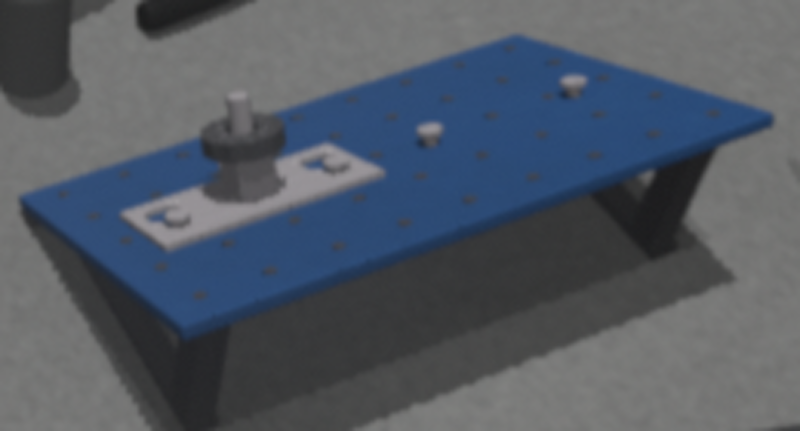

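Run:
```python
from rig import robot
from h import *
import pickle
S,T=pickle.load(open("st.pkl","rb"))
def cc(im,seed,lo,name,box=14,inv=False):
    x,y=seed; x0,y0=x-box,y-box
    g=cv2.cvtColor(im,cv2.COLOR_RGB2GRAY)[y0:y+box,x0:x+box]
    return g
s=lambda p,k,o:(p[0]/k+o[0],p[1]/k+o[1])
tb=lambda p:s(np.add(p,.0),5,(309.6,159.6)); sb=lambda p:s(p,4,(109.6,219.6))
tc=lambda p:s(p,4.2105,(119.6,164.6)); sc=lambda p:s(p,3.0769,(309.6,189.6))
# (top crop, scene crop)
pts={"left stud head":(tc((158,344)),sc((573,81))),"right stud head":(tc((342,298)),sc((429,130))),
"spacer top":(tb((505,220)),sb((276,441))),"sock1":(tb((421,123)),sb((378,493))),"sock2":(tb((616,295)),sb((151,357))),"washer":(tb((124,218)),sb((720,402)))}
for n,(a,b) in pts.items():
    p,e=tri([ray(T,*a),ray(S,*b)]); print(n,np.round(p,4),np.round(e,4))
for n,a,b in [("board farL",tc((12,183)),sc((770,119))),("farR",tc((690,14)),sc((188,332))),("nearR",tc((781,398)),sc((22,200))),("nearL",tc((148,553)),sc((518,36)))]:
    p,e=tri([ray(T,*a),ray(S,*b)]); print(n,np.round(p,4),np.round(e,4))
C=[onplane(S,*sb(p),0.004) for p in [(462,64),(732,117),(698,209),(414,150)]]
C=np.array(C);print(np.round(C,4),"mid",C.mean(0))
print([np.round(np.linalg.norm(C[i]-C[(i+1)%4]),4) for i in range(4)])
print("pegtop",onplane(S,*sb((564,47)),0.068), "top view corners",[np.round(onplane(T,*tb(p),.004),4) for p in [(119,443),(68,551)]])
o=robot.get_obs(); M=R.from_quat(o["tool_rot"]).as_matrix(); print(M.round(4))
```

```text
left stud head [0.5353 0.3527 0.0823] [0.0005 0.0005]
right stud head [0.5596 0.2448 0.0822] [0.0006 0.0006]
spacer top [ 0.6411 -0.2819  0.0176] [0.0001 0.0001]
sock1 [ 0.6888 -0.2374  0.0358] [0.0001 0.0001]
sock2 [ 0.5969 -0.3327  0.0341] [0. 0.]
washer [ 0.6498 -0.085   0.0049] [0. 0.]
board farL [0.624  0.4274 0.1212] [0.0007 0.0007]
farR [0.7115 0.0406 0.1216] [0.0012 0.0012]
nearR [ 0.5045 -0.0051  0.0085] [0.0003 0.0003]
nearL [0.4185 0.3817 0.0117] [0.0009 0.0009]
[[ 0.411  -0.1836  0.004 ]
 [ 0.4754 -0.0499  0.004 ]
 [ 0.5333 -0.0768  0.004 ]
 [ 0.4673 -0.2123  0.004 ]] mid [ 0.47175815 -0.1306667   0.004     ]
[np.float64(0.1484), np.float64(0.0638), np.float64(0.1507), np.float64(0.0631)]
pegtop [ 0.47196953 -0.13115743  0.068     ] top view corners [array([ 0.5314, -0.0788,  0.004 ]), array([ 0.4764, -0.051 ,  0.004 ])]
[[ 2.906e-01 -1.000e-04  9.569e-01]
 [-9.569e-01  1.000e-03  2.906e-01]
 [-1.000e-03 -1.000e+00  2.000e-04]]
```

```bash
cat > go.py <<'E'
import sys,numpy as np
from rig import robot
from h import R
# go.py x y z(mm) [yaw deg of tool x] : shift in present tool axes (mm), turn rad
o=robot.get_obs(); M=R.from_quat(o["tool_rot"]).as_matrix()
p=np.array(o["position"])*1e3; yaw=np.degrees(np.arctan2(M[1,0],M[0,0]))
print("t",round(o["time"],2),"tcp",p.round(1),"yaw",round(yaw,2),"ydown",M[:,1].round(3),"F",np.round(o["ft_force"],1),"w",round(o["grip_width"]*1e3,1))
if len(sys.argv)>3:
    t=np.array([float(v) for v in sys.argv[1:4]]); print("shift",(M.T@(t-p)).round(1))
    if len(sys.argv)>4:
        d=(float(sys.argv[4])-yaw+180)%360-180; print("turn",round(-np.radians(d),4))
E
python3 go.py 472 -131 150 -115.8
python3 - <<'E'
from h import *
import pickle
S,T=pickle.load(open("st.pkl","rb"))
print("bottle cap",tri([ray(T,291.5,306),ray(S,320.5,160)])[0])
E
```

```text
t 0.25 tcp [ 181.6 -597.7  222.1] yaw -73.11 ydown [-0.     0.001 -1.   ] F [ 0.  -0.6 -0.3] w 86.9
shift [-362.1   72.5  413.5]
turn 0.7451
bottle cap [0.38415061 0.02490569 0.15324871]
```

```bash
python3 -m creep '[[[-30,4,34.5],0,1],[[-30,4,34.5],0,1],[[-30,4,34.5],0,1],[[-30,4,34.5],0,1],[[-30,4,34.5],0,1],[[-30,4,34.5],0,1]]'; python3 -m creep '[[[-30,4,34.5],0,1],[[-30,4,34.5],0,1],[[-30,4,34.5],0,1],[[-30,4,34.5],0,1],[[-30,4,34.5],0,1],[[-30,4,34.5],0,1]]';python3 -m creep '[[[0,0,0],0.149,1],[[0,0,0],0.149,1],[[0,0,0],0.149,1],[[0,0,0],0.149,1],[[0,0,0],0.149,1],[[0,0,0],0,1],[[0,0,0],0,1]]'; python3 go.py 472 -131 120 -115.8
python3 - <<'E'
from rig import robot
from h import *
import pickle
S,T,W=[robot.camera(n) for n in("scene","top","wrist")]
pickle.dump((S,T,W),open("st2.pkl","wb"))
cv2.imwrite("pics/d_w.png",W["pixels"][:,:,::-1])
crop(S["pixels"],110,180,350,330,"d_s")
E
```

```text
time: 0.85
position: [0.3281, -0.3641, 0.1985]
tool_rot: [0.568, -0.421, 0.421, -0.568]
ft_force: [0.9, -1.1, 0.4]
grip_width: 0.087
time: 1.45
position: [0.4741, -0.1316, 0.1746]
tool_rot: [-0.568, 0.421, -0.421, 0.568]
ft_force: [-0.3, -0.6, 0.1]
grip_width: 0.0872
time: 2.15
position: [0.4732, -0.1332, 0.1746]
tool_rot: [-0.377, 0.598, -0.598, 0.377]
ft_force: [-0.6, 0.5, 0.3]
grip_width: 0.0869
t 2.15 tcp [ 473.2 -133.2  174.6] yaw -115.61 ydown [-0.  0. -1.] F [-0.6  0.5  0.3] w 86.9
shift [-1.5 54.6 -2. ]
turn 0.0032
d_s 3.3333333333333335
```

View pics/d_w.png

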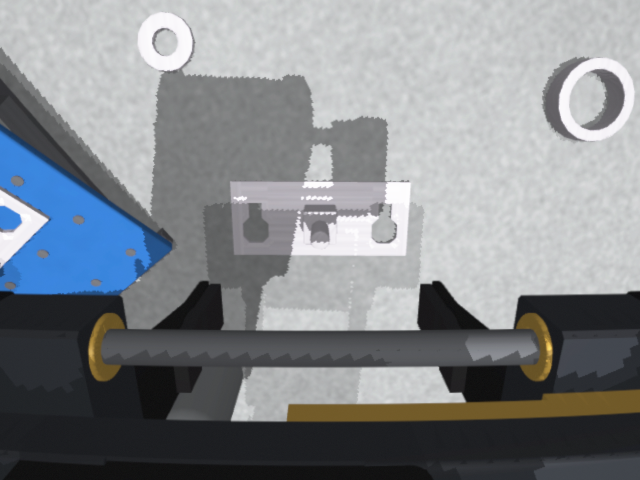

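View pics/d_s.png

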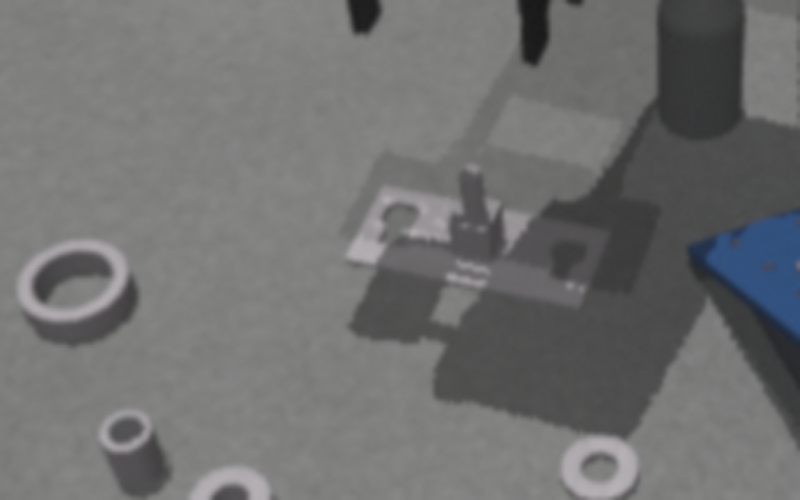

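The wrist view shows the plate square to the gripper, with corners near (230,181), (410,181), (406,256) and (233,255), and the large keyhole ends on the robot's side. I'll check the position from it.

```bash
python3 - <<'E'
from h import *
import pickle
S,T,W=pickle.load(open("st2.pkl","rb"))
C=np.array([onplane(W,*p,.004) for p in [(230,181),(410,181),(406.5,255.5),(233,255)]])
print(C.round(4),C.mean(0).round(4)); d=C[0]-C[1]+C[3]-C[2]; print("yaw x",np.degrees(np.arctan2(d[1],d[0]))-90)
print([np.linalg.norm(C[i]-C[i-1]).round(4) for i in range(4)])
E
python3 go.py 472 -131.5 14 -115.8
```

```text
[[ 0.5325 -0.079   0.004 ]
 [ 0.4676 -0.2139  0.004 ]
 [ 0.4084 -0.1865  0.004 ]
 [ 0.4746 -0.0497  0.004 ]] [ 0.4708 -0.1323  0.004 ]
yaw x -25.75122352055631
[np.float64(0.0649), np.float64(0.1497), np.float64(0.0653), np.float64(0.152)]
t 2.3 tcp [ 473.2 -133.3  174.6] yaw -115.71 ydown [ 0. -0. -1.] F [ 0.6  0.4 -0.8] w 87.3
shift [ -1.1 160.6  -1.8]
turn 0.0016
```

```bash
python3 -m creep '[[[0,40,-1.8],0,1],[[-0.5,40,0],0,1],[[-0.5,40,0],0,1],[[0,25,0],0,1],[[0,18.5,0],0,1],[[0,0,0],0,1],[[0,0,0],0,1]]'; python3 go.py 471.5 -131.7 11 -115.75;python3 - <<'E'
from rig import robot
from h import *
cv2.imwrite("pics/e_w.png",robot.camera("wrist")["pixels"][:,:,::-1])
E
```

```text
time: 3.0
position: [0.4721, -0.1316, 0.0111]
tool_rot: [-0.376, 0.599, -0.599, 0.376]
ft_force: [0.4, 0.3, -1.2]
grip_width: 0.0871
t 3.0 tcp [ 472.1 -131.6   11.1] yaw -115.76 ydown [-0.  0. -1.] F [ 0.4  0.3 -1.2] w 87.1
shift [ 0.3  0.1 -0.5]
turn -0.0003
```

View pics/e_w.png

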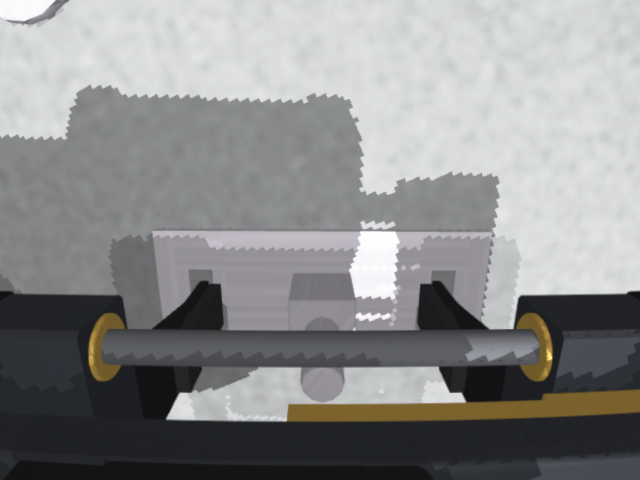

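The hub is midway between the fingers and the peg stands clear of the palm, so I'll close now.

```bash
python3 -m creep '[[[0,0,0],0,0.2],[[0,0,0],0,0.2],[[0,0,0],0,0.2],[[0,0,0],0,0.2],[[0,0,0],0,0.2]]' 20; python3 -m creep '[[[0,0,0],0,0.2],[[0,-10,0],0,0.2],[[0,-20,0],0,0.2],[[0,-30,0],0,0.2],[[0,-30,0],0,0.2],[[0,-20,0],0,0.2],[[0,0,0],0,0.2]]'; python3 go.py
```

```text
time: 3.55
position: [0.4721, -0.1316, 0.0113]
tool_rot: [0.376, -0.599, 0.599, -0.376]
ft_force: [0.2, -0.6, 0.5]
grip_width: 0.0547
time: 4.25
position: [0.4738, -0.1324, 0.1242]
tool_rot: [0.375, -0.597, 0.601, -0.377]
ft_force: [-0.2, -0.2, -0.9]
grip_width: 0.0177
t 4.25 tcp [ 473.8 -132.4  124.2] yaw -115.78 ydown [ 0.006 -0.003 -1.   ] F [-0.2 -0.2 -0.9] w 17.7
```

The fingers move at about 65 mm/s, so I lifted before they had closed. I'll open, check the bracket and go back down.

```bash
python3 -m creep '[[[0,0,0],0,0.7],[[0,0,0],0,0.7],[[0,0,0],0,0.7],[[0,0,0],0,0.7],[[0,0,0],0,0.7],[[0,0,0],0,0.7],[[0,0,0],0,0.7]]'; python3 go.py 471.5 -131.7 11 -115.75;python3 - <<'E'
from rig import robot
from h import *
cv2.imwrite("pics/f_w.png",robot.camera("wrist")["pixels"][:,:,::-1])
E
```

```text
time: 4.95
position: [0.4719, -0.1315, 0.1208]
tool_rot: [-0.376, 0.599, -0.599, 0.376]
ft_force: [0.2, -0.4, -0.4]
grip_width: 0.0593
t 4.95 tcp [ 471.9 -131.5  120.8] yaw -115.79 ydown [-0.  0. -1.] F [ 0.2 -0.4 -0.4] w 59.3
shift [  0.3 109.8  -0.2]
turn -0.0007
```

View pics/f_w.png

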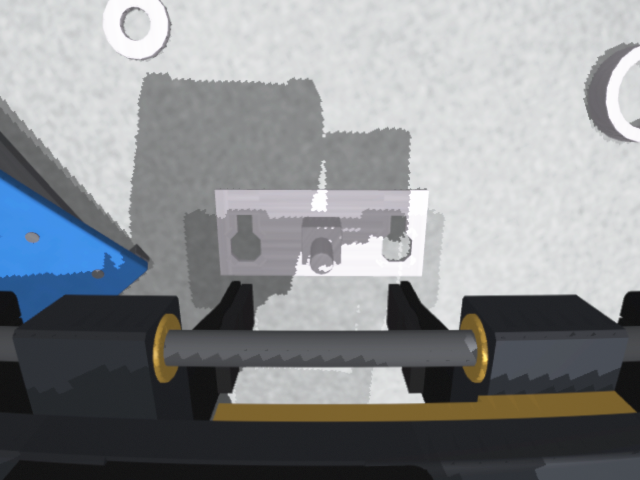

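The bracket hasn't moved: its hub is at (321,240), on the gripper's centreline. Going down and closing, this time with enough rows.

```bash
python3 -m creep '[[[0,40,0],0,0.7],[[0,40,0],0,0.7],[[0,20,0],0,0.7],[[0,9.7,0],0,0.7],[[0,0,0],0,0.7],[[0,0,0],0,0],[[0,0,0],0,0],[[0,0,0],0,0]]' 20; python3 -m creep '[[[0,0,0],0,0],[[0,0,0],0,0],[[0,0,0],0,0],[[0,0,0],0,0],[[0,0,0],0,0],[[0,0,0],0,0]]'; python3 go.py
```

```text
time: 5.8
position: [0.4727, -0.1319, 0.0125]
tool_rot: [0.375, -0.598, 0.6, -0.376]
ft_force: [-0.2, -0.7, -0.2]
grip_width: 0.0446
time: 6.4
position: [0.4722, -0.1318, 0.0118]
tool_rot: [0.376, -0.599, 0.599, -0.376]
ft_force: [-0.6, 0.1, 6.5]
grip_width: 0.0259
t 6.4 tcp [ 472.2 -131.8   11.8] yaw -115.8 ydown [ 0.001 -0.    -1.   ] F [-0.6  0.1  6.5] w 25.9
```

```bash
python3 -m creep '[[[0,-10,0],0,0],[[0,-25,0],0,0],[[0,-40,0],0,0],[[0,-40,0],-0.1344,0],[[0,-40,0],-0.1344,0],[[0,-35,0],-0.1344,0],[[0,0,0],-0.1344,0],[[0,0,0],-0.1344,0]]'
cat > board.py <<'E'
import numpy as np
a=np.radians(12.7); t=np.radians(28)
xb=np.array([np.cos(a),np.sin(a),0]); yb=np.array([-np.sin(a),np.cos(a),0]); z=np.array([0,0,1.])
ux=np.cos(t)*xb+np.sin(t)*z; n=-np.sin(t)*xb+np.cos(t)*z
O=np.array([543.9,298.0,69.8])
E
python3 - <<'E'
from board import *
P=O-40*ux+23*n; print("pretilt TCP",P-[0,0,11.5])
E
python3 go.py
```

```text
time: 7.2
position: [0.4719, -0.1314, 0.2028]
tool_rot: [-0.553, 0.439, -0.441, 0.554]
ft_force: [0.7, 0.0, -2.9]
grip_width: 0.0255
pretilt TCP [498.91249319 287.86162748  59.82893212]
t 7.2 tcp [ 471.9 -131.4  202.8] yaw -76.96 ydown [ 0.002 -0.001 -1.   ] F [ 0.7  0.  -2.9] w 25.5
```

```bash
python3 go.py 499 288 200 -77.3
```

```text
t 7.2 tcp [ 471.9 -131.4  202.8] yaw -76.96 ydown [ 0.002 -0.001 -1.   ] F [ 0.7  0.  -2.9] w 25.5
shift [-402.4    2.5  121. ]
turn 0.0059
```

```bash
python3 -m creep '[[[-36,0,12],0.006,0],[[-46,0,14],0,0],[[-46,0,14],0,0],[[-46,0,14],0,0],[[-46,0,14],0,0],[[-46,0,14],0,0],[[-46,0,14],0,0],[[-46,0,13],0,0]]'; python3 -m creep '[[[-30,0,8],0,0],[[-14,0,4],0,0],[[0,0,0],0,0],[[0,30,0],0,0],[[0,30,0],0,0],[[0,25,0],0,0],[[0,5,0],0,0],[[0,0,0],0,0]]'; python3 go.py 499 288 60 -77.3
python3 - <<'E'
from rig import robot
from h import *
import pickle
S,T,W=[robot.camera(n) for n in("scene","top","wrist")]
pickle.dump((S,T,W),open("st3.pkl","wb"))
crop(S["pixels"],310,120,570,330,"g_s");crop(T["pixels"],100,165,310,305,"g_t")
cv2.imwrite("pics/g_w.png",W["pixels"][:,:,::-1])
E
```

```text
time: 8.0
position: [0.5003, 0.2434, 0.2009]
tool_rot: [0.552, -0.444, 0.443, -0.55]
ft_force: [1.0, -0.3, -3.1]
grip_width: 0.0259
time: 8.8
position: [0.5032, 0.2854, 0.1106]
tool_rot: [0.552, -0.444, 0.443, -0.55]
ft_force: [-0.1, 0.6, -2.0]
grip_width: 0.026
t 8.8 tcp [503.2 285.4 110.6] yaw -77.72 ydown [-0.003 -0.001 -1.   ] F [-0.1  0.6 -2. ] w 26.0
shift [-3.5 50.6 -3.4]
turn -0.0073
g_s 2.857142857142857
g_t 3.8095238095238093
```

View pics/g_s.png

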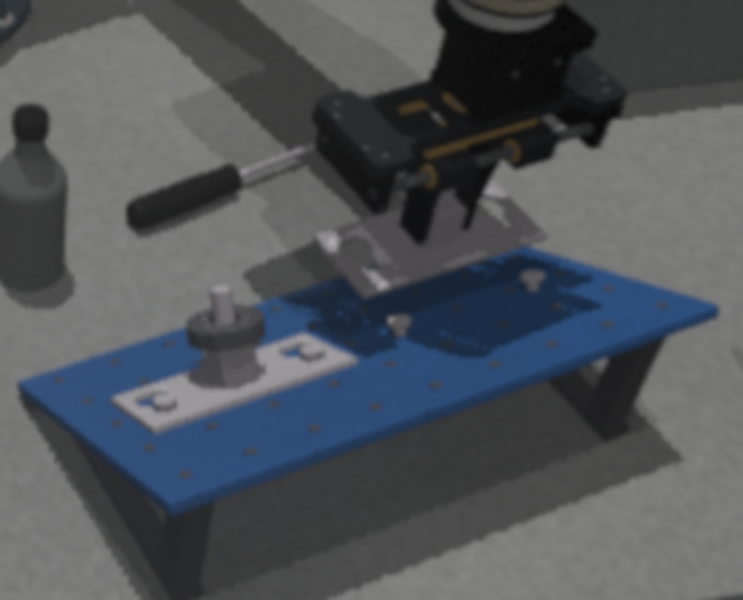

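View pics/g_w.png

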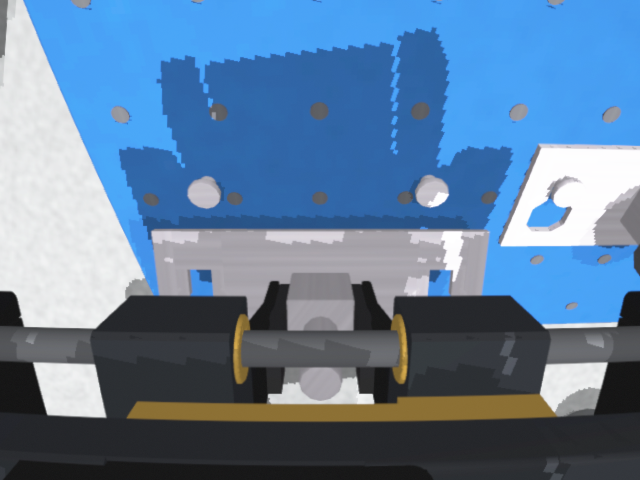

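```bash
python3 -m creep '[[[-1.7,15,-1.7],-0.007,0],[[-1.7,12,-1.7],0,0],[[0,6,0],0,0],[[0,0,0],0,0]]'; python3 -m creep '[[[0,3,0],0,0],[[0,3,0],0,0],[[0,0,0],0,0]]';python3 go.py 499 288 60
```

```text
time: 9.35
position: [0.4992, 0.2895, 0.0778]
tool_rot: [0.553, -0.442, 0.441, -0.552]
ft_force: [0.5, 0.1, -3.3]
grip_width: 0.0255
time: 9.65
position: [0.4994, 0.2896, 0.0729]
tool_rot: [0.553, -0.441, 0.441, -0.552]
ft_force: [-2.7, 0.5, 2.1]
grip_width: 0.0252
t 9.65 tcp [499.4 289.6  72.9] yaw -77.24 ydown [-0.  0. -1.] F [-2.7  0.5  2.1] w 25.2
shift [ 1.5 12.9 -0.8]
```

Contact came close to where I predicted it. Pressing on to tilt the bracket.

```bash
python3 -m creep '[[[0,3,0],0,0],[[0,3,0],0,0],[[0,0,0],0,0]]';python3 -m creep '[[[0,2.5,0],0,0],[[0,2.5,0],0,0],[[0,0,0],0,0]]';python3 go.py 499 288 60;python3 - <<'E'
from rig import robot
from h import *
S,W=[robot.camera(n) for n in("scene","wrist")]
crop(S["pixels"],310,120,570,330,"h_s")
cv2.imwrite("pics/h_w.png",W["pixels"][:,:,::-1])
E
```

```text
time: 9.95
position: [0.4976, 0.2892, 0.0664]
tool_rot: [0.554, -0.442, 0.44, -0.551]
ft_force: [-5.6, -0.6, 2.9]
grip_width: 0.0257
time: 10.25
position: [0.497, 0.2891, 0.0612]
tool_rot: [0.554, -0.443, 0.44, -0.551]
ft_force: [-5.7, -0.3, 2.4]
grip_width: 0.0259
t 10.25 tcp [497.  289.1  61.2] yaw -77.23 ydown [-0.005 -0.001 -1.   ] F [-5.7 -0.3  2.4] w 25.9
shift [1.5 1.2 1.7]
h_s 2.857142857142857
```

View pics/h_s.png

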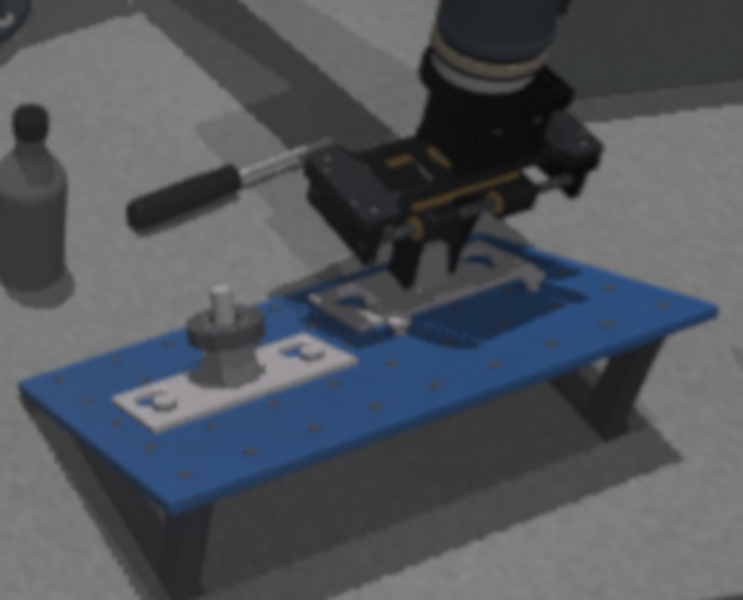

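View pics/h_w.png

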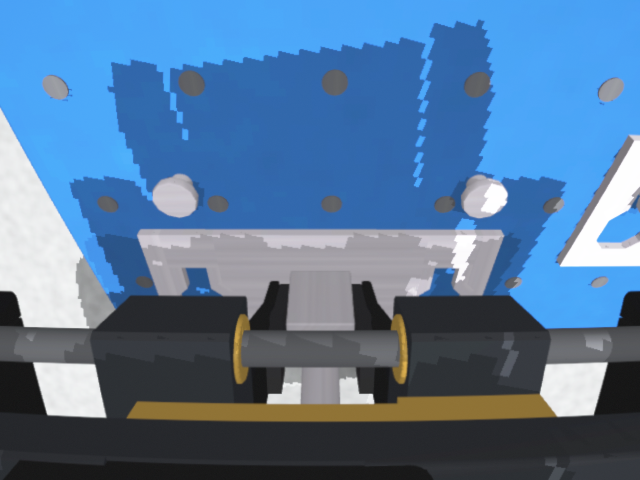

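```bash
python3 -m creep '[[[0,2,0],0,0],[[0,2,0],0,0],[[0,0,0],0,0]]';python3 -m creep '[[[0,2,0],0,0],[[0,0,0],0,0]]';python3 go.py;python3 - <<'E'
from rig import robot
from h import *
S,W=[robot.camera(n) for n in("scene","wrist")]
crop(S["pixels"],310,120,570,330,"i_s")
cv2.imwrite("pics/i_w.png",W["pixels"][:,:,::-1])
E
```

```text
time: 10.65
position: [0.497, 0.2891, 0.0573]
tool_rot: [0.554, -0.443, 0.44, -0.551]
ft_force: [-5.7, -1.6, 3.0]
grip_width: 0.0257
time: 10.85
position: [0.4972, 0.2891, 0.0572]
tool_rot: [0.554, -0.442, 0.44, -0.551]
ft_force: [-8.2, -1.8, 15.1]
grip_width: 0.0261
t 10.85 tcp [497.2 289.1  57.2] yaw -77.22 ydown [-0.005 -0.001 -1.   ] F [-8.2 -1.8 15.1] w 26.1
i_s 2.857142857142857
```

View pics/i_s.png

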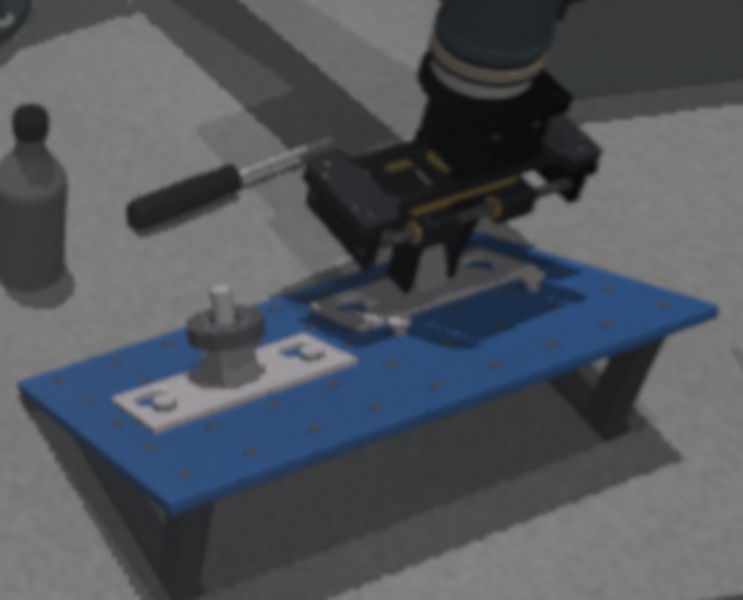

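View pics/i_w.png

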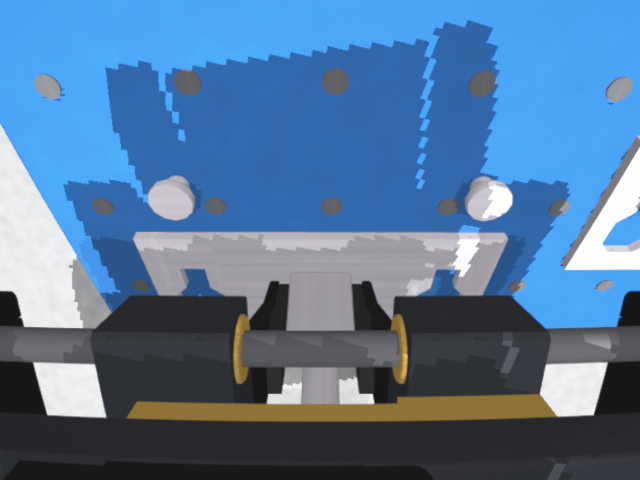

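Run:
```python
from rig import robot
from h import *
from board import *
W=robot.camera("wrist")
for dz in(0,-2,-4):
    f=lambda u,v,h:onplane(W,u,v,(O+[0,0,dz]+h*n)/1e3,n)*1e3
    A,B=f(134,232.5,4),f(506,232.5,4); a,b=f(172,198,11),f(488,198,11)
    A2,B2=f(172,201,9),f(488,201,9)
    print(dz,"plate w",np.linalg.norm(A-B).round(1),"stud",np.linalg.norm(a-b).round(1))
    e=(A+B)/2;s=(a+b)/2-11*n; print(" edge->foot slope",((s-e)@ux).round(1),"lat yb",((s-e)@yb).round(1),"studs O",(s-10*ux).round(1),"yaw",np.degrees(np.arctan2(*( (a-b)[[0,1]]*[-1,1]))).round(2),"origin of bracket",(e-32*ux-4*n).round(1))
```

```text
0 plate w 147.7 stud 108.2
 edge->foot slope 23.0 lat yb -3.5 studs O [545.4 296.3  70.4] yaw 12.82 origin of bracket [505.9 291.   49.3]
-2 plate w 150.0 stud 110.0
 edge->foot slope 23.3 lat yb -3.6 studs O [545.  296.2  68.2] yaw 12.82 origin of bracket [505.2 290.9  46.9]
-4 plate w 152.3 stud 111.8
 edge->foot slope 23.5 lat yb -3.6 studs O [544.6 296.   65.9] yaw 12.82 origin of bracket [504.6 290.7  44.6]
```

```bash
python3 -m creep '[[[0,-3.5,-2],0,0],[[0,-6,-3],0,0],[[0,-7,-4],0,0],[[0,0,0],0,0],[[0,0,0],0,0]]' 30
python3 - <<'E'
from board import *
p=np.array([497.2,289.1,57.2])-3.6*yb
print("above",p+65.3*ux+18*n,"on",p+65.3*ux,"locked",p+45.3*ux)
E
python3 go.py
```

```text
time: 11.5
position: [0.4913, 0.2877, 0.072]
tool_rot: [-0.552, 0.441, -0.441, 0.553]
ft_force: [-0.4, -0.3, -3.7]
grip_width: 0.0259
above [545.99358904 296.40582571 103.74954972] on [554.23733213 298.26363345  87.85649305] locked [537.01041458 294.38137991  78.46706179]
t 11.5 tcp [491.3 287.7  72. ] yaw -77.24 ydown [ 0.001  0.    -1.   ] F [-0.4 -0.3 -3.7] w 25.9
```

```bash
python3 go.py 546 296.4 103.8 -77.2; python3 -m creep '[[[1,-9,14],0,0],[[1,-9,14],0,0],[[1,-8,14],0,0],[[0.5,-6,13],0,0],[[0,0,0],0,0],[[0,0,0],0,0],[[0,0,0],0,0]]'; python3 go.py 546 296.4 103.8 -77.2;python3 - <<'E'
from rig import robot
from h import *
S,T,W=[robot.camera(n) for n in("scene","top","wrist")]
crop(S["pixels"],310,120,570,330,"j_s")
crop(T["pixels"],100,165,310,305,"j_t")
cv2.imwrite("pics/j_w.png",W["pixels"][:,:,::-1])
E
```

```text
t 11.5 tcp [491.3 287.7  72. ] yaw -77.24 ydown [ 0.001  0.    -1.   ] F [-0.4 -0.3 -3.7] w 25.9
shift [  3.6 -31.8  55.3]
turn -0.0006
time: 12.2
position: [0.5437, 0.2959, 0.1028]
tool_rot: [0.554, -0.442, 0.441, -0.552]
ft_force: [-0.5, 0.3, -3.7]
grip_width: 0.0257
t 12.2 tcp [543.7 295.9 102.8] yaw -77.23 ydown [-0.003 -0.001 -1.   ] F [-0.5  0.3 -3.7] w 25.7
shift [ 0.1 -1.   2.4]
turn -0.0005
j_s 2.857142857142857
j_t 3.8095238095238093
```

View pics/j_s.png

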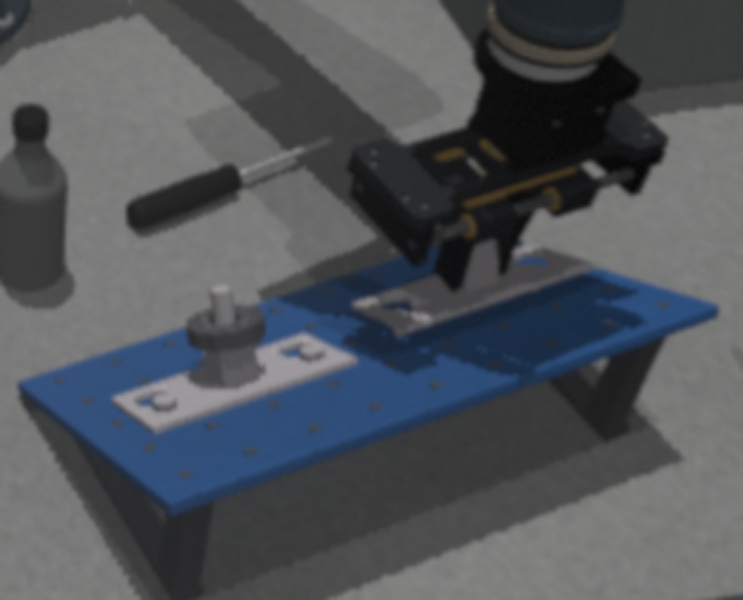

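View pics/j_w.png

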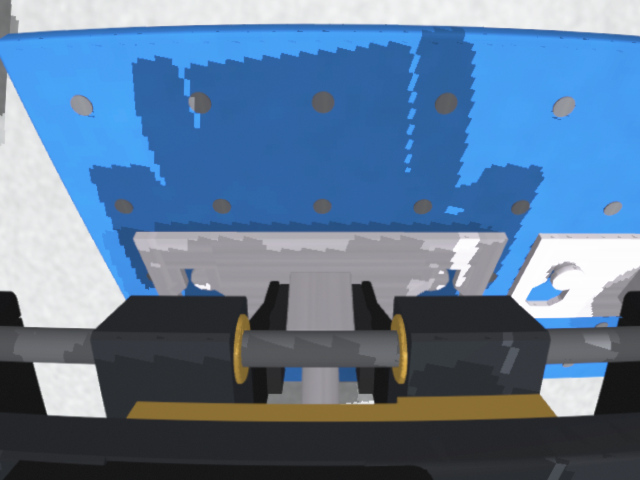

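View pics/j_t.png

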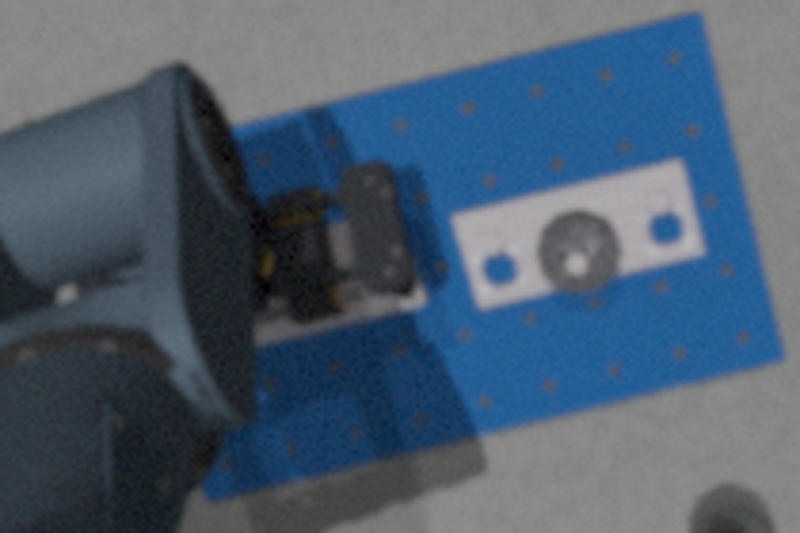

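```bash
python3 -m creep '[[[0,-1,2.4],0,0],[[0,0,0],0,0],[[0,0,0],0,0]]'; python3 go.py 546 296.4 103.8 -77.2; python3 -m creep '[[[0,3.5,1.9],0,0],[[0,3.5,1.9],0,0],[[0,0,0],0,0],[[0,0,0],0,0]]'; python3 go.py 554.2 298.3 87.9 -77.2
```

```text
time: 12.65
position: [0.5479, 0.2969, 0.1049]
tool_rot: [-0.552, 0.441, -0.441, 0.553]
ft_force: [-0.6, -0.4, -3.2]
grip_width: 0.0259
t 12.65 tcp [547.9 296.9 104.9] yaw -77.23 ydown [ 0.  0. -1.] F [-0.6 -0.4 -3.2] w 25.9
shift [ 0.1  1.1 -2. ]
turn -0.0006
time: 13.05
position: [0.5514, 0.2976, 0.0975]
tool_rot: [0.553, -0.441, 0.441, -0.552]
ft_force: [0.4, -0.0, -3.9]
grip_width: 0.0259
t 13.05 tcp [551.4 297.6  97.5] yaw -77.24 ydown [-0.001 -0.    -1.   ] F [ 0.4 -0.  -3.9] w 25.9
shift [-0.   9.6  2.9]
turn -0.0007
```

```bash
python3 -m creep '[[[0,0.4,-1.8],0,0],[[0,1.5,0.8],0,0],[[0,1.5,0.8],0,0],[[0,0,0],0,0],[[0,0,0],0,0]]'; python3 go.py 554.2 298.3 87.9 -77.2;python3 - <<'E'
from rig import robot
from h import *
S,T,W=[robot.camera(n) for n in("scene","top","wrist")]
crop(S["pixels"],410,180,530,270,"k_s")
cv2.imwrite("pics/k_w.png",W["pixels"][:,:,::-1])
E
```

```text
time: 13.55
position: [0.5513, 0.2977, 0.0944]
tool_rot: [0.553, -0.441, 0.441, -0.552]
ft_force: [0.3, -0.1, -2.9]
grip_width: 0.026
t 13.55 tcp [551.3 297.7  94.4] yaw -77.23 ydown [-0. -0. -1.] F [ 0.3 -0.1 -2.9] w 26.0
shift [0.1 6.5 3. ]
turn -0.0006
k_s 6.666666666666667
```

View pics/k_s.png

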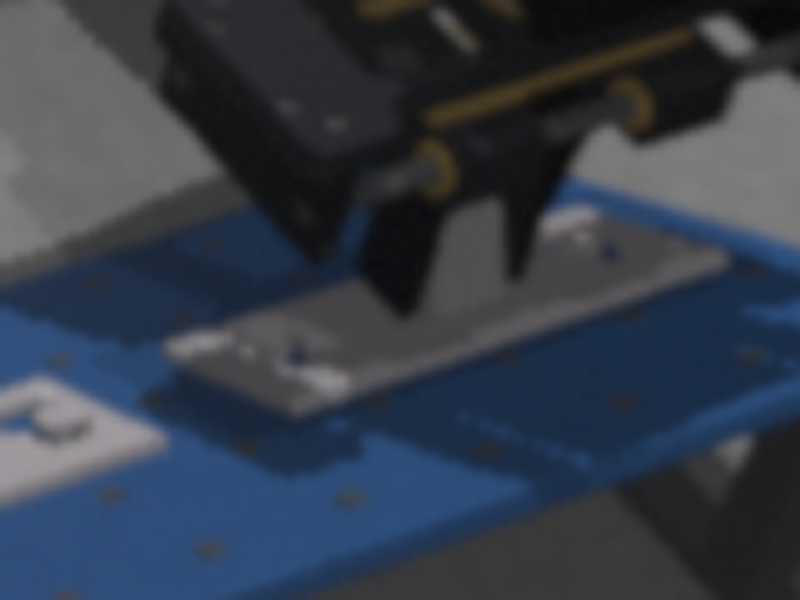

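View pics/k_w.png

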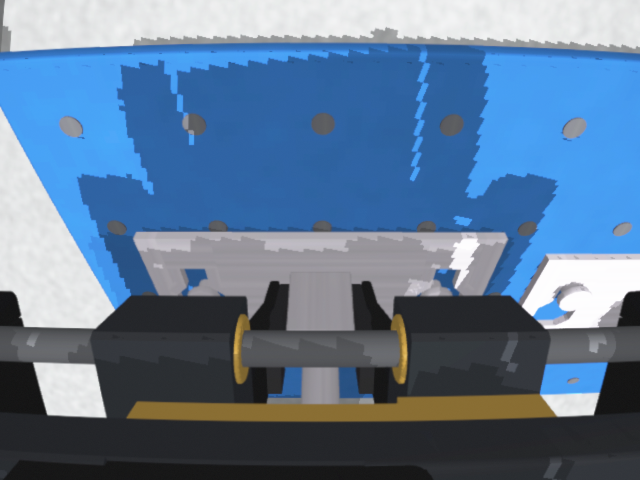

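```bash
python3 -m creep '[[[0,2,1],0,0],[[0,2,1],0,0],[[0,2,1],0,0],[[0,0,0],0,0],[[0,0,0],0,0]]'; python3 go.py 554.2 298.3 87.9 -77.2
```

```text
time: 14.2
position: [0.5542, 0.2983, 0.0883]
tool_rot: [0.553, -0.441, 0.441, -0.552]
ft_force: [0.8, -0.3, -3.2]
grip_width: 0.0261
t 14.2 tcp [554.2 298.3  88.3] yaw -77.24 ydown [-0. -0. -1.] F [ 0.8 -0.3 -3.2] w 26.1
shift [ 0.   0.4 -0. ]
turn -0.0006
```

```bash
python3 -m creep '[[[0,0.9,0.5],0,0],[[0,0.9,0.5],0,0],[[0,0,0],0,0]]'; python3 go.py 554.2 298.3 87.9 -77.2;python3 - <<'E'
from rig import robot
from h import *
S,T,W=[robot.camera(n) for n in("scene","top","wrist")]
crop(S["pixels"],410,180,530,270,"l_s")
cv2.imwrite("pics/l_w.png",W["pixels"][:,:,::-1])
E
```

```text
time: 14.5
position: [0.5545, 0.2984, 0.088]
tool_rot: [0.553, -0.442, 0.441, -0.552]
ft_force: [-3.4, -2.5, 5.6]
grip_width: 0.0259
t 14.5 tcp [554.5 298.4  88. ] yaw -77.23 ydown [-0.001 -0.    -1.   ] F [-3.4 -2.5  5.6] w 25.9
shift [ 0.   0.1 -0.3]
turn -0.0005
l_s 6.666666666666667
```

View pics/l_s.png

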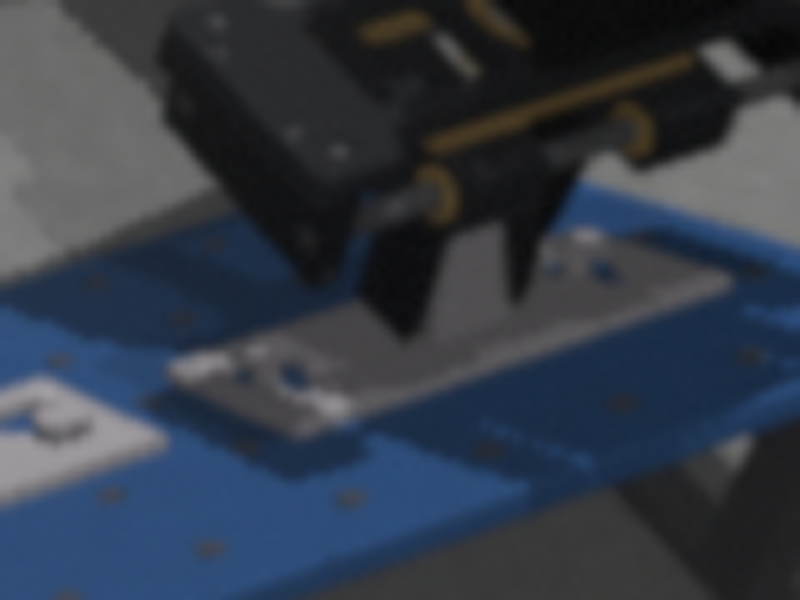

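The plate seats at the height I predicted, so both heads are through. Sliding down the slope.

```bash
python3 -m creep '[[[0,1.8,-3.5],0,0],[[0,1.9,-3.5],0,0],[[0,0,0],0,0]]'; python3 go.py 537 294.4 78.5;python3 -m creep '[[[0,1.8,-3.5],0,0],[[0,1.9,-3.5],0,0],[[0,0,0],0,0]]'; python3 go.py 537 294.4 78.5
```

```text
time: 14.95
position: [0.55, 0.2976, 0.0856]
tool_rot: [-0.551, 0.44, -0.442, 0.554]
ft_force: [-1.0, 0.1, 9.1]
grip_width: 0.026
t 14.95 tcp [550.  297.6  85.6] yaw -77.23 ydown [ 0.005  0.001 -1.   ] F [-1.   0.1  9.1] w 26.0
shift [  0.2   7.1 -13.5]
time: 15.25
position: [0.5431, 0.2961, 0.0818]
tool_rot: [-0.551, 0.44, -0.442, 0.554]
ft_force: [-0.0, -1.1, 9.6]
grip_width: 0.0257
t 15.25 tcp [543.1 296.1  81.8] yaw -77.23 ydown [ 0.004  0.001 -1.   ] F [-0.  -1.1  9.6] w 25.7
shift [ 0.3  3.3 -6.3]
```

```bash
python3 -m creep '[[[0,1.8,-3.5],0,0],[[0,1,-1.8],0,0],[[0,0,0],0,0]]'; python3 go.py 537 294.4 78.5;python3 -m creep '[[[0,0.5,-1],0,0],[[0,0.5,-1],0,0],[[0,0,0],0,0],[[0,0,0],0,0]]'; python3 go.py 537 294.4 78.5
```

```text
time: 15.55
position: [0.5384, 0.2951, 0.0793]
tool_rot: [-0.551, 0.44, -0.442, 0.554]
ft_force: [-0.9, 0.1, 8.9]
grip_width: 0.0256
t 15.55 tcp [538.4 295.1  79.3] yaw -77.23 ydown [ 0.005  0.002 -1.   ] F [-0.9  0.1  8.9] w 25.6
shift [ 0.4  0.8 -1.5]
time: 15.95
position: [0.5371, 0.2948, 0.0786]
tool_rot: [-0.55, 0.44, -0.443, 0.555]
ft_force: [-0.1, -0.6, 10.1]
grip_width: 0.0257
t 15.95 tcp [537.1 294.8  78.6] yaw -77.24 ydown [ 0.007  0.002 -1.   ] F [-0.1 -0.6 10.1] w 25.7
shift [ 0.4  0.1 -0.2]
```

```bash
python3 -m creep '[[[0,0.5,-1],0,0],[[0,0.5,-1],0,0],[[0,0,0],0,0],[[0,0,0],0,0]]'; python3 go.py 537 294.4 78.5;python3 -m creep '[[[0,0.5,-1],0,0],[[0,0.5,-1],0,0],[[0,0,0],0,0],[[0,0,0],0,0]]'; python3 go.py 537 294.4 78.5;python3 - <<'E'
from rig import robot
from h import *
S,T,W=[robot.camera(n) for n in("scene","top","wrist")]
crop(S["pixels"],410,180,530,270,"m_s")
cv2.imwrite("pics/m_w.png",W["pixels"][:,:,::-1])
E
```

```text
time: 16.35
position: [0.5371, 0.2948, 0.0786]
tool_rot: [-0.549, 0.439, -0.444, 0.556]
ft_force: [1.0, -0.2, 13.8]
grip_width: 0.026
t 16.35 tcp [537.1 294.8  78.6] yaw -77.24 ydown [ 0.011  0.003 -1.   ] F [ 1.  -0.2 13.8] w 26.0
shift [ 0.4  0.1 -0.2]
time: 16.75
position: [0.5371, 0.2948, 0.0786]
tool_rot: [-0.548, 0.438, -0.444, 0.557]
ft_force: [3.0, 0.8, 14.3]
grip_width: 0.0256
t 16.75 tcp [537.1 294.8  78.6] yaw -77.25 ydown [ 0.015  0.005 -1.   ] F [ 3.   0.8 14.3] w 25.6
shift [ 0.4  0.1 -0.2]
m_s 6.666666666666667
```

View pics/m_s.png

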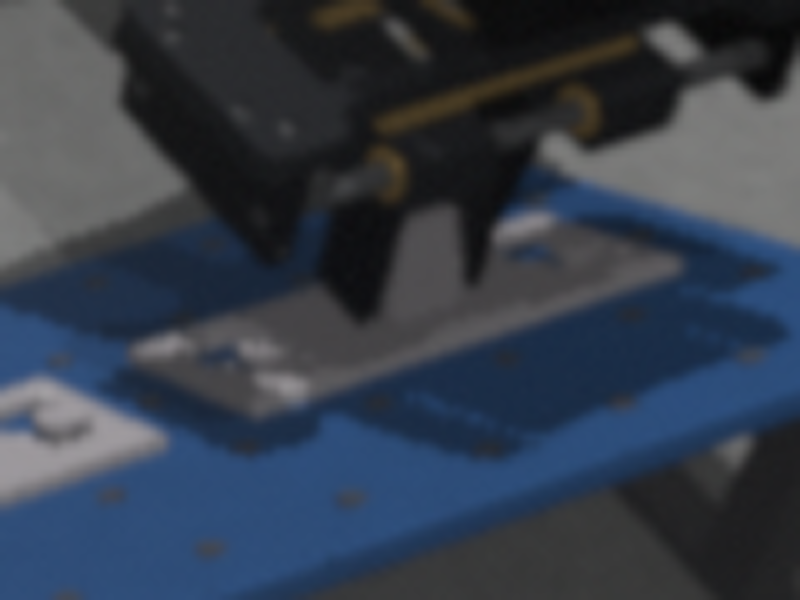

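View pics/m_w.png

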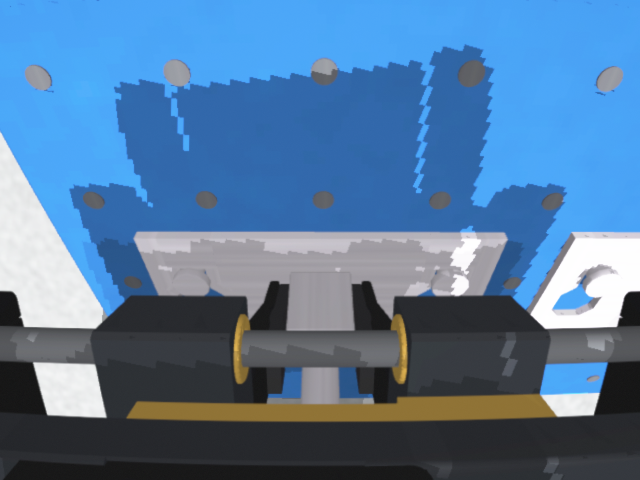

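The tool stopped dead at the predicted locked position, and the wrist view shows both heads at the slot ends, near (190,282) and (450,282). Unloading and releasing.

```bash
python3 -m creep '[[[0,-2,2.5],0,0],[[0,0,0],0,0.55],[[0,0,0],0,0.55],[[0,0,0],0,0.55],[[0,0,0],0,0.55],[[0,0,0],0,0.55]]' 10; python3 go.py; python3 -m creep '[[[0,-10,0],0,0.55],[[0,-30,0],0,0.55],[[0,-45,0],0,0.55],[[0,-45,0],0,0.55],[[0,0,0],0,0.55]]'; python3 go.py;python3 - <<'E'
from rig import robot
from h import *
import pickle
S,T,W=[robot.camera(n) for n in("scene","top","wrist")]
pickle.dump((S,T,W),open("st4.pkl","wb"))
crop(S["pixels"],370,180,530,300,"n_s")
cv2.imwrite("pics/n_w.png",W["pixels"][:,:,::-1])
E
```

```text
time: 17.5
position: [0.5325, 0.2934, 0.075]
tool_rot: [0.553, -0.442, 0.441, -0.552]
ft_force: [-0.1, 0.2, -0.7]
grip_width: 0.0471
t 17.5 tcp [532.5 293.4  75. ] yaw -77.23 ydown [-0.001 -0.    -1.   ] F [-0.1  0.2 -0.7] w 47.1
time: 18.0
position: [0.5375, 0.2952, 0.2133]
tool_rot: [-0.548, 0.438, -0.444, 0.557]
ft_force: [0.3, 0.4, 0.2]
grip_width: 0.0484
t 18.0 tcp [537.5 295.2 213.3] yaw -77.22 ydown [ 0.015  0.005 -1.   ] F [0.3 0.4 0.2] w 48.4
n_s 5.0
```

View pics/n_s.png

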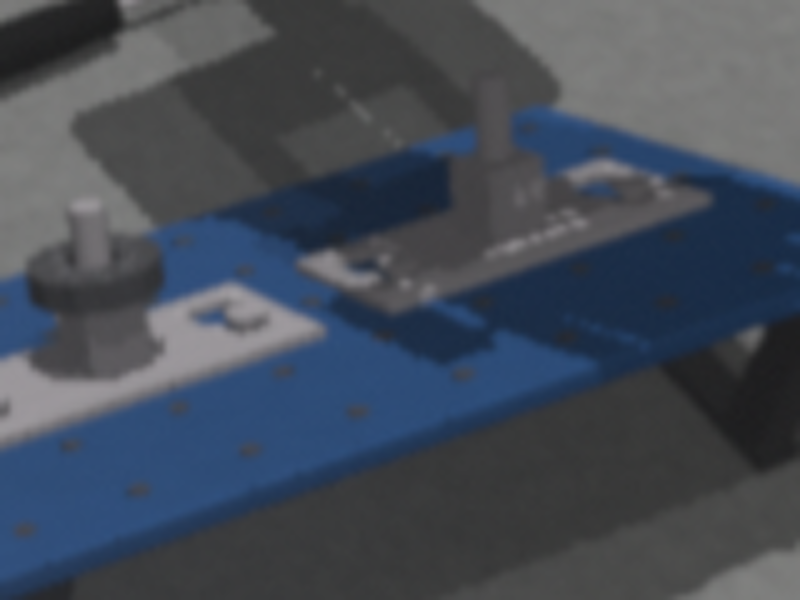

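View pics/n_w.png

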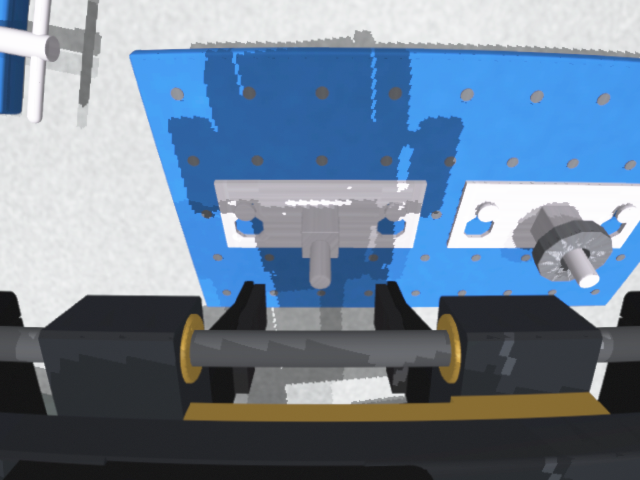

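The bracket hangs locked, with its heads at the slot ends and the fingers clear. Next is the spacer.

```bash
python3 go.py 641 -282 150 -44
python3 - <<'E'
from h import *
import pickle
S,T,W=pickle.load(open("st4.pkl","rb"))
g=lambda p:(p[0]/5+369.6,p[1]/5+179.6)
print("peg top scene x wrist", tri([ray(S,*g((492,81))),ray(W,320,282)]))
E
```

```text
t 18.15 tcp [532.5 293.4 205.8] yaw -77.23 ydown [-0. -0. -1.] F [ 0.1 -0.4 -1.3] w 47.8
shift [585.2  55.8 -21.3]
turn -0.58
peg top scene x wrist (array([0.51343168, 0.28987016, 0.12855555]), [np.float64(0.0017288787365881645), np.float64(0.0017288787365881478)])
```

```bash
python3 -m creep '[[[30,0,-1],0,0.9],[[48,0,-2],0,0.9],[[48,0,-2],0,0.9],[[48,0,-2],0,0.9],[[48,0,-2],0,0.9],[[48,0,-2],0,0.9],[[48,0,-2],0,0.9],[[48,0,-2],0,0.9]]'; python3 -m creep '[[[48,0,-2],0,0.9],[[48,0,-2],0,0.9],[[48,0,-1],0,0.9],[[48,0,-1],0,0.9],[[26,0,0],0,0.9],[[0,10,0],-0.145,0.9],[[0,20,0],-0.145,0.9],[[0,20,0],-0.145,0.9]]';  python3 -m creep '[[[0,5,0],-0.145,0.9],[[0,0,0],0,0.9],[[0,0,0],0,0.9],[[0,0,0],0,0.9]]'; python3 go.py 641 -282 60 -44
python3 - <<'E'
from rig import robot
from h import *
import pickle
S,T,W=[robot.camera(n) for n in("scene","top","wrist")]
pickle.dump((S,T,W),open("st5.pkl","wb"))
crop(S["pixels"],110,280,270,400,"o_s")
cv2.imwrite("pics/o_w.png",W["pixels"][:,:,::-1])
E
```

```text
time: 18.95
position: [0.5978, -0.0683, 0.2033]
tool_rot: [0.553, -0.443, 0.44, -0.552]
ft_force: [0.4, 0.4, -0.1]
grip_width: 0.0784
time: 19.75
position: [0.6402, -0.2806, 0.1525]
tool_rot: [-0.635, 0.311, -0.309, 0.636]
ft_force: [-0.0, 1.2, 0.6]
grip_width: 0.0788
time: 20.15
position: [0.6416, -0.2807, 0.1504]
tool_rot: [0.655, -0.266, 0.266, -0.655]
ft_force: [0.3, 0.6, 0.4]
grip_width: 0.0783
t 20.15 tcp [ 641.6 -280.7  150.4] yaw -44.11 ydown [ 0. -0. -1.] F [0.3 0.6 0.4] w 78.3
shift [ 0.5 90.4 -1.4]
turn -0.002
o_s 5.0
```

View pics/o_w.png

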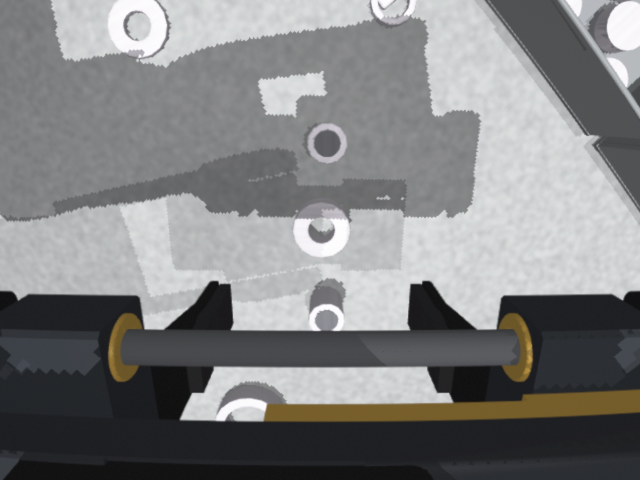

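```bash
python3 - <<'E'
from h import *
import pickle
S,T,W=pickle.load(open("st5.pkl","rb"))
for p in [(321.5,229.5),(293,230),(350,230)]: print(onplane(W,*p,.02).round(4))
E
python3 go.py 641 -282 7.5 -44
```

```text
[ 0.6417 -0.2826  0.02  ]
[ 0.626  -0.2679  0.02  ]
[ 0.6569 -0.2978  0.02  ]
t 20.3 tcp [ 641.8 -280.8  151.1] yaw -44.05 ydown [ 0.001 -0.001 -1.   ] F [ 0.6  0.1 -0.3] w 78.1
shift [ 1.000e-01  1.436e+02 -1.500e+00]
turn -0.0009
```

The wrist view puts the spacer at (321,230), between the sockets at (327,143) and (326,319). That agrees with the triangulation, so I'll go down and grip.

```bash
python3 -m creep '[[[0,40,-1.5],0,0.9],[[0,40,0],0,0.9],[[0,35,0],0,0.9],[[0,20,0],0,0.9],[[0,8,0],0,0.9],[[0,0,0],0,0.9],[[0,0,0],0,0.9],[[0,0,0],0,0.9]]' 20; python3 go.py 641.3 -282.2 7.5 -44
```

```text
time: 21.1
position: [0.6418, -0.2825, 0.0095]
tool_rot: [0.656, -0.264, 0.266, -0.655]
ft_force: [0.0, 0.2, -0.3]
grip_width: 0.0784
t 21.1 tcp [ 641.8 -282.5    9.5] yaw -44.01 ydown [ 0.003 -0.002 -1.   ] F [ 0.   0.2 -0.3] w 78.4
shift [-0.6  2.  -0.1]
turn -0.0002
```

```bash
python3 -m creep '[[[-0.6,1.5,0],0,0],[[0,0,0],0,0],[[0,0,0],0,0],[[0,0,0],0,0],[[0,0,0],0,0],[[0,0,0],0,0],[[0,0,0],0,0],[[0,0,0],0,0]]' 20; python3 go.py;python3 -m creep '[[[0,0,0],0,0],[[0,-5,0],0,0],[[0,-20,0],0,0],[[0,-40,0],0,0],[[0,-45,0],0.145,0],[[0,-45,0],0.145,0],[[0,-30,0],0.145,0],[[0,0,0],0.145,0]]'; python3 go.py 606 310 190 -77.2
python3 - <<'E'
from rig import robot
from h import *
import pickle
S,T,W=[robot.camera(n) for n in("scene","top","wrist")]
cv2.imwrite("pics/p_w.png",W["pixels"][:,:,::-1])
E
```

```text
time: 21.9
position: [0.6402, -0.2815, 0.006]
tool_rot: [0.656, -0.265, 0.265, -0.656]
ft_force: [-0.0, -1.2, 0.2]
grip_width: 0.0437
t 21.9 tcp [ 640.2 -281.5    6. ] yaw -44.01 ydown [ 0. -0. -1.] F [-0.  -1.2  0.2] w 43.7
time: 22.7
position: [0.6429, -0.283, 0.1978]
tool_rot: [-0.551, 0.439, -0.447, 0.552]
ft_force: [0.5, -0.3, -0.7]
grip_width: 0.0434
t 22.7 tcp [ 642.9 -283.   197.8] yaw -77.57 ydown [ 0.01  -0.006 -1.   ] F [ 0.5 -0.3 -0.7] w 43.4
shift [-587.1    3.8   91.5]
turn -0.0065
```

View pics/p_w.png

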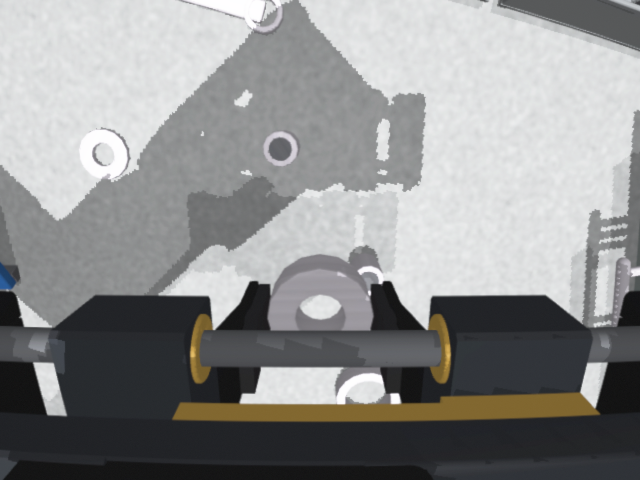

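```bash
python3 -m creep '[[[-40,0,6],0,0],[[-46,0,7],0,0],[[-46,0,7],0,0],[[-46,0,7],0,0],[[-46,0,7],0,0],[[-46,0,7],0,0],[[-46,0,7],0,0],[[-46,0,7],0,0]]'; python3 -m creep '[[[-46,0,7],0,0],[[-46,0,7],0,0],[[-46,0,7],0,0],[[-46,0,8],0,0],[[-30,0,5],0,0],[[-11,0,0],0,0],[[0,0,0],0,0],[[0,0,0],0,0]]'; python3 go.py 606 310 140 -77.2
```

```text
time: 23.65
position: [0.6121, 0.0857, 0.1893]
tool_rot: [0.554, -0.442, 0.439, -0.552]
ft_force: [1.3, 0.4, -0.3]
grip_width: 0.0433
time: 24.45
position: [0.5966, 0.3095, 0.1899]
tool_rot: [0.554, -0.441, 0.441, -0.552]
ft_force: [0.4, 0.0, -1.4]
grip_width: 0.0437
t 24.45 tcp [596.6 309.5 189.9] yaw -77.19 ydown [-0.002 -0.002 -1.   ] F [ 0.4  0.  -1.4] w 43.7
shift [ 1.6 49.9  9.3]
turn 0.0002
```

```bash
python3 -m creep '[[[1.5,20,9],0,0],[[0,20,0],0,0],[[0,15,0],0,0],[[0,8,0],0,0],[[0,0,0],0,0],[[0,0,0],0,0]]' 15;  python3 go.py 606 310 109.3; python3 -m creep '[[[0,3,0],0,0],[[0,3,0],0,0],[[0,0,0],0,0]]'; python3 go.py 606 310 109.3;python3 - <<'E'
from rig import robot
from h import *
import pickle
S,T,W=[robot.camera(n) for n in("scene","top","wrist")]
crop(S["pixels"],410,140,570,260,"q_s")
cv2.imwrite("pics/q_w.png",W["pixels"][:,:,::-1])
E
```

```text
time: 25.05
position: [0.6067, 0.311, 0.1284]
tool_rot: [-0.552, 0.441, -0.442, 0.553]
ft_force: [0.8, -0.5, -0.0]
grip_width: 0.0436
t 25.05 tcp [606.7 311.  128.4] yaw -77.26 ydown [ 0.001  0.    -1.   ] F [ 0.8 -0.5 -0. ] w 43.6
shift [ 0.8 19.1 -0.9]
time: 25.35
position: [0.6061, 0.3114, 0.122]
tool_rot: [0.553, -0.441, 0.441, -0.553]
ft_force: [-0.4, 0.2, -1.2]
grip_width: 0.0437
t 25.35 tcp [606.1 311.4 122. ] yaw -77.22 ydown [-0. -0. -1.] F [-0.4  0.2 -1.2] w 43.7
shift [ 1.4 12.7 -0.4]
q_s 5.0
```

View pics/q_s.png

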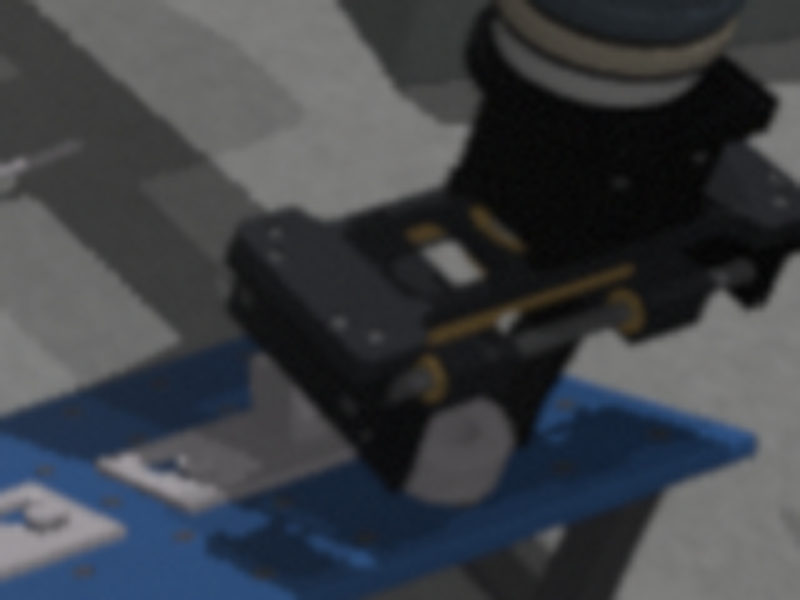

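View pics/q_w.png

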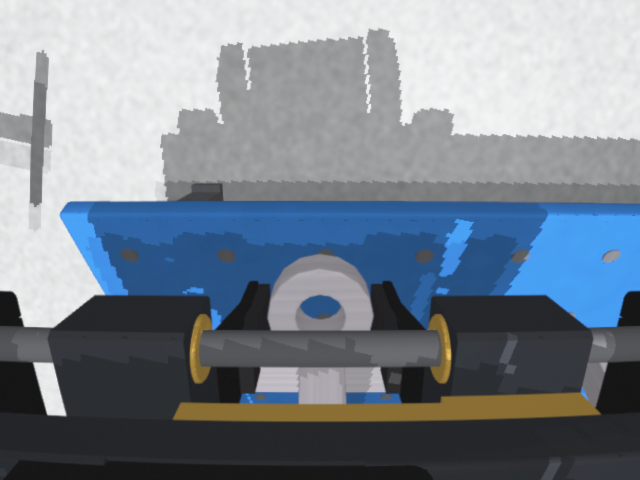

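Run:
```python
import cv2
for a in "pq":
    im=cv2.imread(f"pics/{a}_w.png")[230:400,230:410]; im=cv2.convertScaleAbs(im,alpha=1.5,beta=-80); cv2.imwrite(f"pics/{a}_wz.png",cv2.resize(im,None,fx=3.3,fy=3.3,interpolation=cv2.INTER_CUBIC))
```

```text
(no output)
```

View pics/q_wz.png

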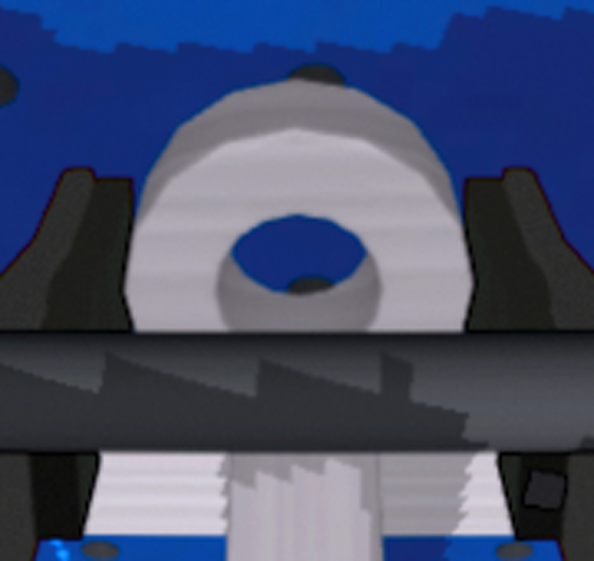

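View pics/p_wz.png

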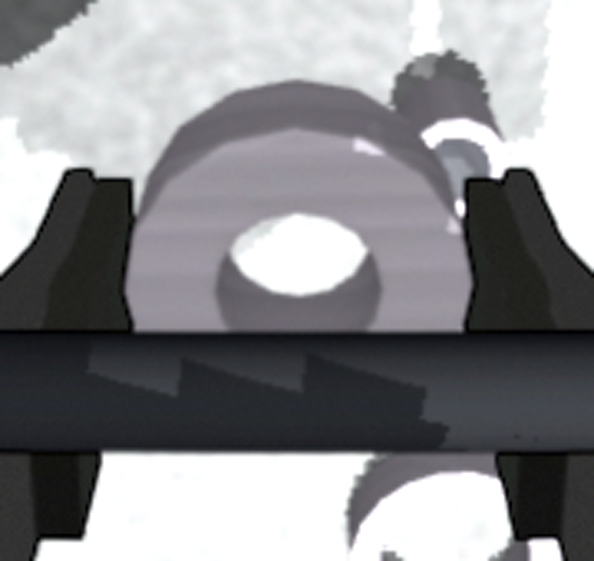

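The spacer is still level in the grip and hasn't touched the board. Pressing on.

```bash
python3 -m creep '[[[1,3,0],0,0],[[0,2,0],0,0],[[0,0,0],0,0]]';python3 -m creep '[[[0,2,0],0,0],[[0,2,0],0,0],[[0,0,0],0,0]]';python3 -m creep '[[[0,1.5,0],0,0],[[0,0,0],0,0]]'; python3 go.py 606 310 109.3;python3 - <<'E'
from rig import robot
from h import *
W=robot.camera("wrist")
crop(W["pixels"],230,230,410,365,"r_w")
E
```

```text
time: 25.8
position: [0.6052, 0.3107, 0.1168]
tool_rot: [0.553, -0.442, 0.441, -0.552]
ft_force: [-4.1, 1.8, 2.8]
grip_width: 0.0441
time: 26.1
position: [0.605, 0.3102, 0.1125]
tool_rot: [0.553, -0.442, 0.441, -0.552]
ft_force: [-5.1, -0.0, 3.7]
grip_width: 0.0438
time: 26.3
position: [0.6051, 0.3101, 0.1111]
tool_rot: [0.553, -0.442, 0.441, -0.552]
ft_force: [-4.9, -0.1, 2.7]
grip_width: 0.0436
t 26.3 tcp [605.1 310.1 111.1] yaw -77.23 ydown [-0.003 -0.001 -1.   ] F [-4.9 -0.1  2.7] w 43.6
shift [0.3 1.8 0.8]
r_w 4.444444444444445
```

View pics/r_w.png

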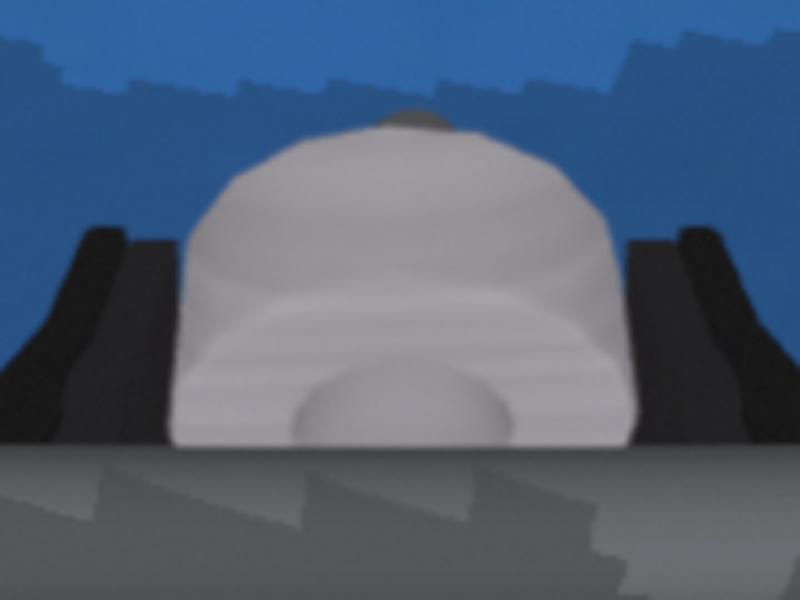

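It's tilting the right way. I'll keep going until the force jumps, which means the ring is flat.

```bash
python3 -m creep '[[[0,1,0],0,0],[[0,0,0],0,0]]';python3 -m creep '[[[0,1,0],0,0],[[0,0,0],0,0]]'; python3 go.py 606 310 109.3
```

```text
time: 26.55
position: [0.6052, 0.3101, 0.1103]
tool_rot: [0.553, -0.442, 0.441, -0.552]
ft_force: [-4.8, 0.3, 3.3]
grip_width: 0.0443
time: 26.75
position: [0.6053, 0.3102, 0.1099]
tool_rot: [0.553, -0.442, 0.441, -0.552]
ft_force: [-6.0, 1.4, 6.1]
grip_width: 0.0436
t 26.75 tcp [605.3 310.2 109.9] yaw -77.24 ydown [-0.002 -0.001 -1.   ] F [-6.   1.4  6.1] w 43.6
shift [0.4 0.6 0.6]
```

```bash
python3 -m creep '[[[0,1,0],0,0],[[0,0,0],0,0]]';python3 -m creep '[[[0,1,0],0,0],[[0,0,0],0,0]]'; python3 go.py 606 310 109.3
```

```text
time: 26.95
position: [0.6053, 0.3103, 0.1097]
tool_rot: [0.553, -0.442, 0.441, -0.552]
ft_force: [-7.0, -0.1, 9.0]
grip_width: 0.0441
time: 27.15
position: [0.6054, 0.3103, 0.1095]
tool_rot: [0.553, -0.442, 0.441, -0.552]
ft_force: [-7.7, -0.4, 12.4]
grip_width: 0.044
t 27.15 tcp [605.4 310.3 109.5] yaw -77.22 ydown [-0.002 -0.001 -1.   ] F [-7.7 -0.4 12.4] w 44.0
shift [0.4 0.2 0.5]
```

```bash
python3 -m creep '[[[0,-5,-2],0,0],[[0,-10,-5],0,0],[[0,-26,-14],0,0],[[0,-26,-14],0,0],[[0,0,0],0,0],[[0,0,0],0,0]]' 25
python3 - <<'E'
from board import *
O=np.array([545,296.2,68.2])+.25*yb
print("above",O-3.3*ux+83.4*n,"on",O-3.3*ux+41.4*n)
E
python3 go.py 501.9 286.7 140.3 -77.3
```

```text
time: 27.75
position: [0.5733, 0.3026, 0.1752]
tool_rot: [-0.552, 0.441, -0.442, 0.553]
ft_force: [-0.6, 0.2, -1.4]
grip_width: 0.0435
above [503.90658743 287.19546927 140.28857309] on [523.14198796 291.530354   103.20477419]
t 27.75 tcp [573.3 302.6 175.2] yaw -77.23 ydown [ 0.003  0.    -1.   ] F [-0.6  0.2 -1.4] w 43.5
shift [ -0.3  34.7 -73.3]
turn 0.0011
```

```bash
python3 -m creep '[[[-0.3,9,-18],0,0],[[0,11,-22],0,0],[[0,9,-18],0,0],[[0,4,-9],0,0],[[0,0,0],0,0],[[0,0,0],0,0],[[0,0,0],0,0]]'; python3 go.py 503.9 287.2 140.3 -77.3;python3 - <<'E'
from rig import robot
from h import *
import pickle
S,T,W=[robot.camera(n) for n in("scene","top","wrist")]
pickle.dump((S,T,W),open("st6.pkl","wb"))
crop(S["pixels"],410,140,570,260,"s_s")
cv2.imwrite("pics/s_w.png",W["pixels"][:,:,::-1])
E
```

```text
time: 28.45
position: [0.5088, 0.2885, 0.1419]
tool_rot: [-0.552, 0.441, -0.442, 0.553]
ft_force: [0.6, 0.5, 0.2]
grip_width: 0.0436
t 28.45 tcp [508.8 288.5 141.9] yaw -77.25 ydown [ 0.003  0.001 -1.   ] F [0.6 0.5 0.2] w 43.6
shift [ 0.2  1.5 -5.1]
turn 0.0008
s_s 5.0
```

View pics/s_s.png

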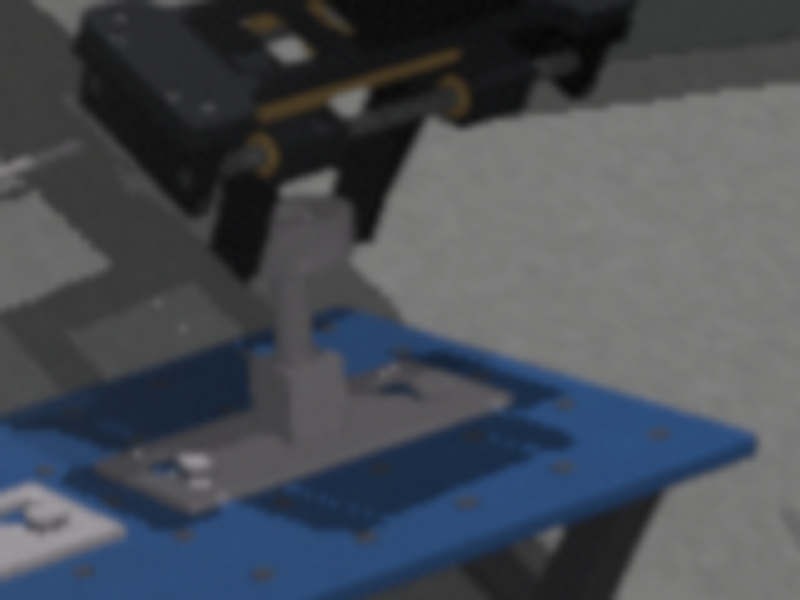

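View pics/s_w.png

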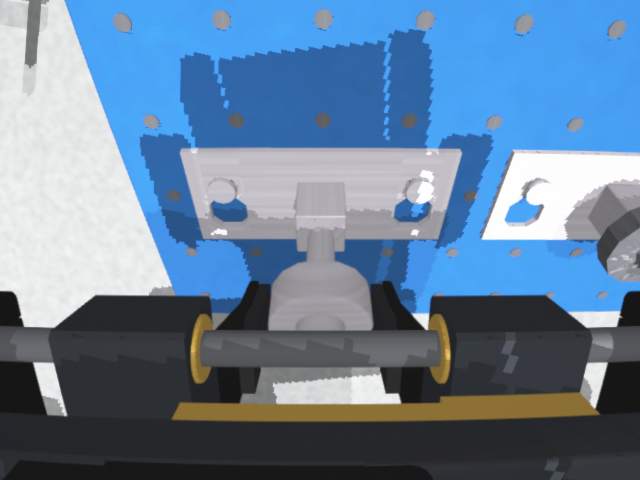

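```bash
python3 -m creep '[[[0,1.5,-4.5],0,0],[[0,0,0],0,0],[[0,0,0],0,0],[[0,0,0],0,0]]'; python3 go.py 503.9 287.2 140.3 -77.3;python3 - <<'E'
from rig import robot
from h import *
import pickle
S,T,W=[robot.camera(n) for n in("scene","top","wrist")]
pickle.dump((S,T,W),open("st6.pkl","wb"))
crop(S["pixels"],440,160,500,235,"t_s")
crop(W["pixels"],240,170,400,290,"t_w")
E
```

```text
time: 29.0
position: [0.5026, 0.2872, 0.14]
tool_rot: [-0.552, 0.441, -0.441, 0.553]
ft_force: [-0.1, 0.1, -0.9]
grip_width: 0.0431
t 29.0 tcp [502.6 287.2 140. ] yaw -77.23 ydown [ 0.  0. -1.] F [-0.1  0.1 -0.9] w 43.1
shift [ 0.3 -0.3  1.3]
turn 0.0012
t_s 8.0
t_w 5.0
```

View pics/t_s.png

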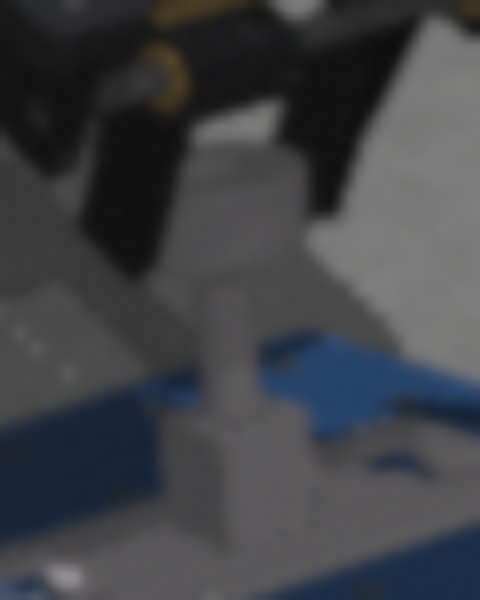

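View pics/t_w.png

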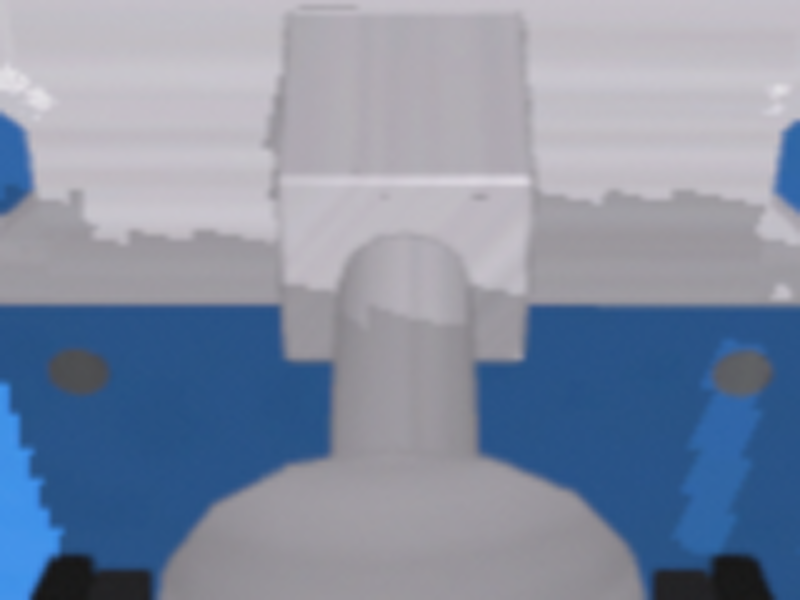

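```bash
python3 -m creep '[[[0.2,0,1.3],0,0],[[0,3.5,1.9],0,0],[[0,3.5,1.9],0,0],[[0,3.5,1.9],0,0],[[0,0,0],0,0],[[0,0,0],0,0]]'; python3 go.py 523.1 291.5 103.2 -77.3;python3 - <<'E'
from rig import robot
from h import *
S,T,W=[robot.camera(n) for n in("scene","top","wrist")]
crop(S["pixels"],440,160,500,235,"u_s")
crop(W["pixels"],240,200,400,420,"u_w")
E
```

```text
time: 29.75
position: [0.5093, 0.2884, 0.1292]
tool_rot: [0.553, -0.441, 0.441, -0.552]
ft_force: [-0.4, -0.5, -1.4]
grip_width: 0.0436
t 29.75 tcp [509.3 288.4 129.2] yaw -77.24 ydown [-0.001 -0.    -1.   ] F [-0.4 -0.5 -1.4] w 43.6
shift [ 0.  25.9 14.1]
turn 0.0011
u_s 8.0
u_w 2.727272727272727
```

View pics/u_s.png

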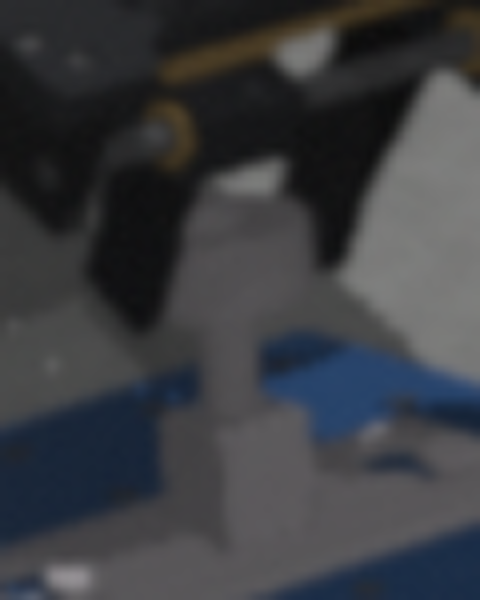

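View pics/u_w.png

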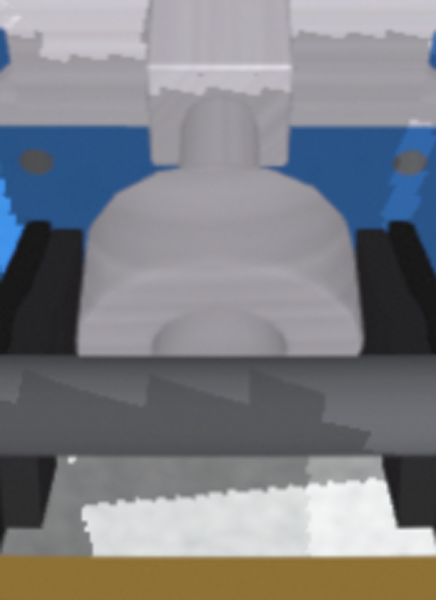

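There's no contact force and the ring is about 5 mm onto the peg. Going further down.

```bash
python3 -m creep '[[[0,3.5,1.9],0,0],[[0,3.5,1.9],0,0],[[0,0,0],0,0]]'; python3 go.py 523.1 291.5 103.2;  python3 -m creep '[[[0,3.5,1.9],0,0],[[0,3.5,1.9],0,0],[[0,0,0],0,0],[[0,0,0],0,0]]'; python3 go.py 523.1 291.5 103.2
```

```text
time: 30.2
position: [0.5131, 0.2893, 0.1219]
tool_rot: [0.553, -0.441, 0.441, -0.552]
ft_force: [-0.2, -0.6, -0.9]
grip_width: 0.0437
t 30.2 tcp [513.1 289.3 121.9] yaw -77.24 ydown [-0.001 -0.    -1.   ] F [-0.2 -0.6 -0.9] w 43.7
shift [ 0.  18.7 10.2]
time: 30.6
position: [0.5168, 0.2901, 0.1152]
tool_rot: [0.553, -0.441, 0.441, -0.552]
ft_force: [0.5, 0.4, -0.6]
grip_width: 0.044
t 30.6 tcp [516.8 290.1 115.2] yaw -77.24 ydown [-0. -0. -1.] F [ 0.5  0.4 -0.6] w 44.0
shift [ 0.1 12.   6.5]
```

```bash
python3 -m creep '[[[0,3.5,1.9],0,0],[[0,3.5,1.9],0,0],[[0,0,0],0,0]]'; python3 go.py 523.1 291.5 103.2;  python3 -m creep '[[[0,2.5,1.3],0,0],[[0,1.5,0.9],0,0],[[0,0,0],0,0]]'; python3 go.py 523.1 291.5 103.2; python3 -m creep '[[[0,1,0.5],0,0],[[0,0,0],0,0],[[0,0,0],0,0]]';python3 go.py 523.1 291.5 103.2
python3 - <<'E'
from rig import robot
from h import *
S,T,W=[robot.camera(n) for n in("scene","top","wrist")]
crop(S["pixels"],440,160,500,235,"v_s")
E
```

```text
time: 30.9
position: [0.5205, 0.2909, 0.1079]
tool_rot: [0.553, -0.441, 0.441, -0.552]
ft_force: [0.2, 0.3, -0.8]
grip_width: 0.0435
t 30.9 tcp [520.5 290.9 107.9] yaw -77.24 ydown [-0.001 -0.    -1.   ] F [ 0.2  0.3 -0.8] w 43.5
shift [0.  4.7 2.6]
time: 31.2
position: [0.5227, 0.2915, 0.1042]
tool_rot: [0.553, -0.441, 0.441, -0.552]
ft_force: [-0.4, -0.2, -0.9]
grip_width: 0.0434
t 31.2 tcp [522.7 291.5 104.2] yaw -77.24 ydown [-0. -0. -1.] F [-0.4 -0.2 -0.9] w 43.4
shift [0.1 1.  0.4]
time: 31.5
position: [0.5231, 0.2916, 0.1035]
tool_rot: [-0.552, 0.441, -0.441, 0.552]
ft_force: [0.5, 0.1, -1.0]
grip_width: 0.0436
t 31.5 tcp [523.1 291.6 103.5] yaw -77.23 ydown [ 0. -0. -1.] F [ 0.5  0.1 -1. ] w 43.6
shift [ 0.1  0.3 -0. ]
v_s 8.0
```

View pics/v_s.png

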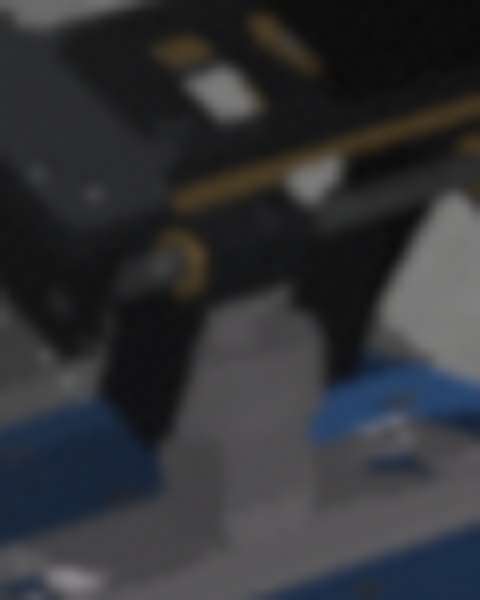

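```bash
python3 -m creep '[[[0,1,0.5],0,0],[[0,0,0],0,0]]';python3 go.py; python3 -m creep '[[[0,0.9,0.5],0,0],[[0,0,0],0,0]]';python3 go.py
```

```text
time: 31.85
position: [0.5231, 0.2916, 0.1032]
tool_rot: [0.553, -0.441, 0.441, -0.552]
ft_force: [-1.8, -1.1, 5.7]
grip_width: 0.0437
t 31.85 tcp [523.1 291.6 103.2] yaw -77.23 ydown [-0.001 -0.    -1.   ] F [-1.8 -1.1  5.7] w 43.7
time: 32.05
position: [0.5231, 0.2916, 0.1032]
tool_rot: [0.553, -0.442, 0.441, -0.552]
ft_force: [-5.1, -1.7, 10.5]
grip_width: 0.0433
t 32.05 tcp [523.1 291.6 103.2] yaw -77.22 ydown [-0.002 -0.001 -1.   ] F [-5.1 -1.7 10.5] w 43.3
```

Contact came at exactly the predicted height (103.2 mm). Unloading, opening and lifting away.

```bash
python3 -m creep '[[[0,-1.2,-0.6],0,0],[[0,0,0],0,0.8],[[0,0,0],0,0.8],[[0,0,0],0,0.8],[[0,0,0],0,0.8],[[0,0,0],0,0.8],[[0,0,0],0,0.8]]'; python3 go.py; python3 -m creep '[[[0,-10,0],0,0.8],[[0,-30,0],0,0.8],[[0,-40,0],0,0.8],[[0,-30,0],0,0.8],[[0,0,0],0,0.8],[[0,0,0],0,0.8]]'; python3 go.py;python3 - <<'E'
from rig import robot
from h import *
import pickle
S,T,W=[robot.camera(n) for n in("scene","top","wrist")]
pickle.dump((S,T,W),open("st7.pkl","wb"))
crop(S["pixels"],370,160,530,280,"w_s")
cv2.imwrite("pics/w_w.png",W["pixels"][:,:,::-1])
cv2.imwrite("pics/w_sf.png",S["pixels"][:,:,::-1])
E
```

```text
time: 32.75
position: [0.5236, 0.2917, 0.1026]
tool_rot: [0.552, -0.441, 0.441, -0.552]
ft_force: [-0.2, 0.3, -0.9]
grip_width: 0.069
t 32.75 tcp [523.6 291.7 102.6] yaw -77.24 ydown [-0.  0. -1.] F [-0.2  0.3 -0.9] w 69.0
time: 33.35
position: [0.5238, 0.2918, 0.214]
tool_rot: [-0.552, 0.441, -0.442, 0.553]
ft_force: [0.0, 0.7, 0.0]
grip_width: 0.0695
t 33.35 tcp [523.8 291.8 214. ] yaw -77.23 ydown [ 0.002  0.001 -1.   ] F [0.  0.7 0. ] w 69.5
w_s 5.0
```

View pics/w_s.png

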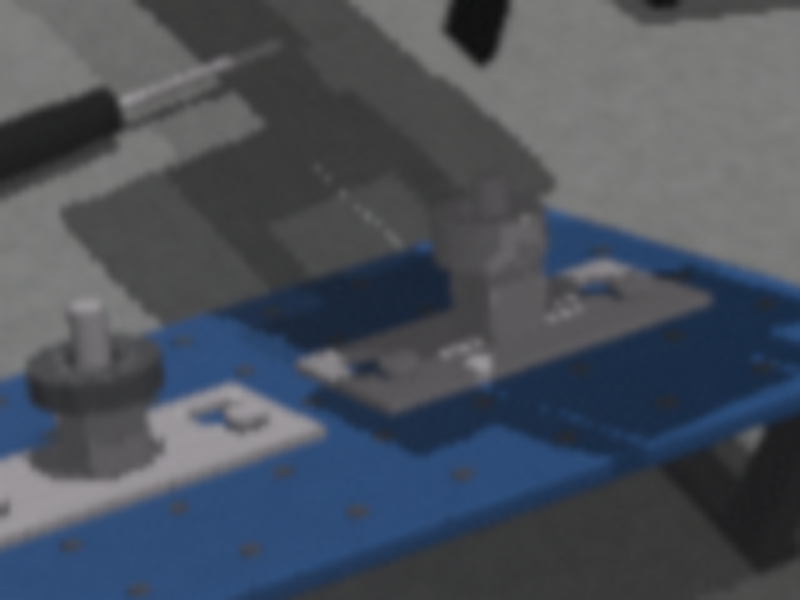

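View pics/w_w.png

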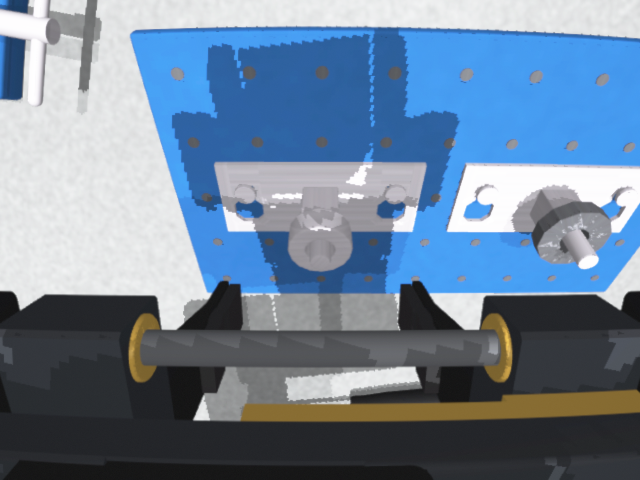

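View pics/w_sf.png

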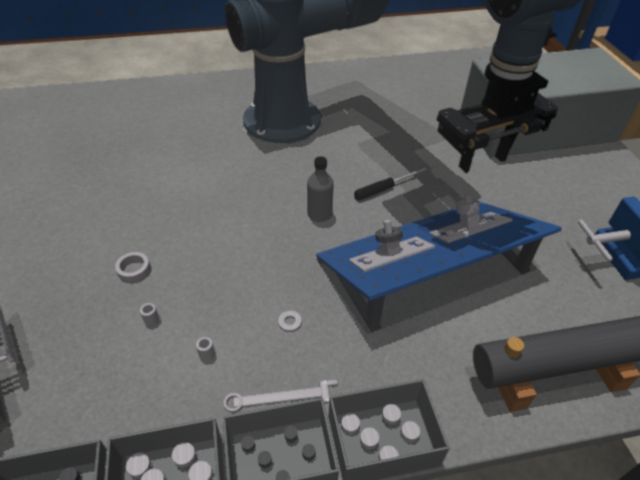

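The wrist view shows the spacer seated on the hub at (320,243), with both stud heads at the slot ends, (245,193) and (396,193). In the scene view every bystander is at its original pixels. Handing in.

Run:
```python
from rig import robot
from h import *; from board import *
import pickle
S,T,W=pickle.load(open("st7.pkl","rb")); O=np.array([545,296.2,68.2])
print("ring top/peg top expected in wrist",proj(W,np.array([O+54*n,O+68*n])/1e3).round(0), "scene",proj(S,np.array([O+54*n,O+68*n])/1e3).round(0))
print(robot.hand_in()); print(robot.get_obs()["time"])
```

```text
ring top/peg top expected in wrist [[320. 244.]
 [320. 259.]] scene [[468. 202.]
 [467. 196.]]
the job is handed in; nothing more can be done
None
the job is handed in; nothing more can be done
```

The bracket is hung and locked on the two empty studs, and the spacer is on its peg against the hub. I handed the job in at about 33.5 s of the 61 s allowed; hand-in gives no verdict.

**How it went:** The tool can only point straight down, so I gripped the hub across its y faces and pressed the plate against the board below the studs until it turned flat at 28 degrees. I then moved it over the heads, lowered it, slid it 20 mm down to a hard stop and let go. The spacer went the same way: I pressed it flat on the board above the bracket, lowered it along the peg to the hub and let go.

**Last checks:**
- **Bracket:** both stud heads sit at the slot ends in the last wrist picture. The slide stopped within 1 mm of the predicted locked position.
- **Spacer:** it met the hub at the predicted height to within a millimetre, and in the last picture it sits on the hub where predicted.
- **Bystanders:** by eye, the washer, collar, sockets, wrench, screwdriver and bottle are where they were at the start in the scene picture.
- **Robot:** the fingers are open, about 110 mm above the spacer, with no load beyond sensor noise.

**What failed or disagreed:**
- My first grip failed because I lifted before the fingers had closed. I redid it, and the bracket had not moved.
- The overhead and wrist views disagreed by about 2 mm on the studs' sideways position. I used the wrist view, and both fits went in cleanly.

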